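Close out the lot at the parts inspection bench

ROBOT

A 6-joint arm with a two-finger parallel gripper is mounted at the origin on the work surface. World frame = base frame: x ahead of the robot, y to its left, z up, the work surface at z = 0. Lengths are in m, angles in rad, forces in N, time in s.
With the tool pointing down it reaches from about 0.325 to 0.9 m from the base axis. Payload 3.5 kg.
Tool frame: the origin (TCP) lies at the very end of the fingers, on their centre line; the grasp point (between the pads) lies 19 mm behind it; x points along the fingers, y is the direction in which the jaws open and shut, and the axes are right-handed (so a half turn about x gives the same grasp; the last joint's range is limited). The gripper opens to 85 mm and grips with 20 to 120 N. Pads are 22 mm wide; open, the fingers measure 114 mm over their backs; the gripper's body (76 mm by 85 mm) begins 54 mm behind the grasp point. The pads swing forward as they close: fully open they stand 13 mm farther back than shut.
Start: joints at [1.107, 0.276, -0.026, 1.268, 0, 1.467], TCP at [0.221, 0.585, 0.231] pointing down, gripper open.
Joint ranges: [-3.12, 3.12], [-0.85, 1.88], [-1.08, 1.24], [-1.95, 2.15], [-1.57, 1.53], [-3.14, 3.14]. Speed limits (rad/s): [2.57, 2.57, 3.14, 3.14, 3.14, 3.14].

INTERFACE

Orientations are given as a unit quaternion [x, y, z, w].
In Python, from bench import env gives the robot as it stands.
- The arm moves only by the tool drive_tool, never from a script. Its argument "increments" is a list of rows, each a list of 4 numbers: the shift along the tool's x, y, z in m, then the turn about the tool's x in degrees. A call has 1 to 8 rows; each row is the pose to reach, as a shift and turn from the pose commanded when the call began, along the tool's axes at that moment; what a row does not reach only later rows make up. A row lasts 1/12 s, in which the tool goes at most 41.7 mm and 7.16 degrees, less where a joint would pass 70% of its speed; a pose out of reach is approached as far as the arm can. A call with a gripper value outside its range is refused whole. "gripper" is the opening, from -1 (shut) to 1 (fully open), so that 0 is half open, set as the call begins (left out, the last holds). The fingers move at their own pace and stop on an object; "squeeze" is the grip in N (left out, the last holds). Time passes only in rows, so rows that repeat a pose let the fingers close. It gives the time, the measured TCP pose, the force and the opening at its end, in the units of the state.
- env.observe(): the state, without advancing time (a new reading comes with each control period).
- env.read_camera(name): name is "side" or "top" or "wrist"; returns (picture, depth): 420x560x3 uint8, blue, green, red; 420x560 float32, m along the optical axis (not along the pixel's ray), 0 where there is no reading.
- env.get_calibration(name): a dict with "mtx" (3x3 intrinsics, pixels), "world_to_cam" (4x4, takes a point from world to camera coordinates); the wrist camera has in their place "hand_eye" (4x4, takes a point from camera to tool coordinates, whose origin is the TCP and whose axes are the tool frame's). Camera axes: x right, y down, z forward; pixel columns grow to the right and rows downward; lengths in m; the calibration is good to about 2 mm. A picture is of the moment at which its call begins: read the wrist's pose just before it. get_calibration takes no time and is no camera call.
- env.job_done(): hands the job in, once; it reports no verdict.
The state is a dict: "time_s": time; "q": joint angles; "joint_velocities": joint speeds; "tau": joint torques, N m; "ee_pos": TCP position; "orientation": TCP orientation; "ft_force": force on the tool from outside, world axes, zero at the start; "ft_torque": the same for the moment, N m; "finger_gap": finger opening in m.
Only numpy, scipy, OpenCV 4.12 (cv2) and the standard library are available. Lean on these libraries where they do the work, as an engineer would, in place of code of your own. Each camera call takes 0.05 s, during which the arm holds its last target.

TASK

Close out the inspection lot: tip the pot with its lever until all three bolts lie in the cardboard carton and swing it back upright to its stop. Put every gauge disc away in a seat of the holder, one to a seat, its edge slipped in under the claw and then levelled until it lies flat on the bottom of the seat; nest the loose sample cups into the cup that stands on the round rubber mat, so that all form one upright stack there. Leave the screwdriver, tape, mug and bottle where they are.

Things in the scene. Friction and masses are not known exactly. Their poses are not given: they have to be found in the camera images.
- cradle (a joint): tipping angle (rad) of the aluminium pot (rim 124 mm across, 85 mm tall) on a level axle between two grey posts 182 mm tall; 0 = upright on its stop, grows as it tips towards the carton, stop at 2.2. Rigidly joined to the lever; stiff axle, stays where left (0.4 N m, about 4 N at the knob). Starts upright with three steel bolts in it; past about 1.9 they slide out into the carton
- lever_knob (a point): centre of the black drum-shaped knob, 36 mm across and 28 mm wide (its axis and flat ends along the axle), on the end of the 10 mm thick steel lever, 130 mm from the axle, outside the -y post. Pot upright: the lever leans 55 degrees from vertical away from the carton; fully tipped: 71 degrees from vertical towards it. Can be pinched by its flat ends from above, and led round its arc
- pivot (a point): point on the axle's centre line in the plane in which the lever swings, 170 mm above the bench (the near post is 20 to 34 mm from it in +y); does not move. y axis along the axle, x axis horizontal towards the carton, z up; tipping is a positive turn about y
- carton_in (a point): centre of the inner floor of the open cardboard carton (220 x 148 x 60 mm, wall and floor 4 mm, long side along its x) which stands fixed below and in front of the pot, between the posts; 10 mm above the bench, z up
- bolt1_c (a point): middle of a steel hexagon-head bolt, 62 mm long, head 28 mm across and 12 mm thick, shank 16 mm; z along the shank, away from the head. Starts standing in the pot
- bolt2_c (a point): middle of a steel hexagon-head bolt, 62 mm long, head 28 mm across and 12 mm thick, shank 16 mm; z along the shank, away from the head. Starts standing in the pot
- bolt3_c (a point): middle of a steel hexagon-head bolt, 62 mm long, head 28 mm across and 12 mm thick, shank 16 mm; z along the shank, away from the head. Starts standing in the pot
- seat1 (a point): centre of the floor of a counterbore, 74 mm across, 13 mm deep, in the fixed aluminium holder (100 x 284 x 26 mm; 3 seats 92 mm apart along its y); floor 13 mm above bench, z up. A fixed steel claw (26 mm wide, 5 mm thick, underside 13 mm above the floor, level with the holder's top) overhangs its -x edge (robot's side) by 7 mm: the disc goes in tilted some 20 degrees, edge under the claw, then is levelled
- seat2 (a point): centre of the floor of a counterbore, 74 mm across, 13 mm deep, in the fixed aluminium holder (100 x 284 x 26 mm; 3 seats 92 mm apart along its y); floor 13 mm above bench, z up. A fixed steel claw (26 mm wide, 5 mm thick, underside 13 mm above the floor, level with the holder's top) overhangs its -x edge (robot's side) by 7 mm: the disc goes in tilted some 20 degrees, edge under the claw, then is levelled
- seat3 (a point): centre of the floor of a counterbore, 74 mm across, 13 mm deep, in the fixed aluminium holder (100 x 284 x 26 mm; 3 seats 92 mm apart along its y); floor 13 mm above bench, z up. A fixed steel claw (26 mm wide, 5 mm thick, underside 13 mm above the floor, level with the holder's top) overhangs its -x edge (robot's side) by 7 mm: the disc goes in tilted some 20 degrees, edge under the claw, then is levelled
- disc1_c (a point): centre (half-way up, 22 mm above its underside) of a steel gauge disc: plate 70 mm across and 8 mm thick, with a round upright grip stub 24 mm across and 36 mm tall in the middle of its top, 44 mm tall in all; z along the stub, upward. All discs are alike, any goes in any seat; starts lying on the bench, stub up; two or three are present
- disc2_c (a point): centre (half-way up, 22 mm above its underside) of a steel gauge disc: plate 70 mm across and 8 mm thick, with a round upright grip stub 24 mm across and 36 mm tall in the middle of its top, 44 mm tall in all; z along the stub, upward. All discs are alike, any goes in any seat; starts lying on the bench, stub up; two or three are present
- disc3_c (a point): centre (half-way up, 22 mm above its underside) of a steel gauge disc: plate 70 mm across and 8 mm thick, with a round upright grip stub 24 mm across and 36 mm tall in the middle of its top, 44 mm tall in all; z along the stub, upward. All discs are alike, any goes in any seat; starts lying on the bench, stub up; two or three are present
- cup1_c (a point): centre (half-way up) of a tapered white plastic sample cup, 80 mm tall, 64 mm across at the rim, 40 mm at the foot, wall 3 mm, floor 4 mm; z towards the mouth. Starts standing mouth up on the bench; nested in another like cup it stands some 25 to 34 mm higher; two or three of these are present besides cup_base
- cup2_c (a point): centre (half-way up) of a tapered white plastic sample cup, 80 mm tall, 64 mm across at the rim, 40 mm at the foot, wall 3 mm, floor 4 mm; z towards the mouth. Starts standing mouth up on the bench; nested in another like cup it stands some 25 to 34 mm higher; two or three of these are present besides cup_base
- cup3_c (a point): centre (half-way up) of a tapered white plastic sample cup, 80 mm tall, 64 mm across at the rim, 40 mm at the foot, wall 3 mm, floor 4 mm; z towards the mouth. Starts standing mouth up on the bench; nested in another like cup it stands some 25 to 34 mm higher; two or three of these are present besides cup_base
- cup_base_c (a point): centre (half-way up) of one more such cup, standing on a fixed round black rubber mat (100 mm across, 4 mm thick); the others are to be nested into it; z towards the mouth
- mat_c (a point): centre of the round rubber mat's top, 4 mm above the bench; z up
- screwdriver: a screwdriver lying on the bench (170 mm); not part of the job, to be left alone
- tape: a roll of brown tape, 84 mm across; not part of the job, to be left alone
- mug: a blue mug; not part of the job, to be left alone
- cleaner: a white bottle, 160 mm tall; not part of the job, to be left alone
There are look-alikes about, which are no part of the job. Of the things that look like the part that bears mat_c, the middle-sized one is meant.

How it is judged:
By the outcome, as a careful person would: the job done as asked, in the order asked, and still so for the second after the job is handed in, with the robot touching nothing.
Of disc1, disc2, disc3 only 2 to 3 are there at a start; the rules pass over those that are not, and their reading is None.
Of cup1, cup2, cup3 only 2 to 3 are there at a start; the rules pass over those that are not, and their reading is None.
At some moment in a run one of disc1, disc2, disc3 may be knocked a few centimetres aside while the robot is not near it.
It also fails if it takes over 210 s, if anything falls off the work surface, if the arm or the gripper's body presses on something with over 40 N, if the wrist force passes 120 N, or if a joint passes its speed limit or range.

## Working session

There is one attempt and no reset: what is moved stays moved. The work goes in short steps, Python scripts to look and compute and a tool call to move; the robot and the scene stay as the last step left them, time stands still between calls to the robot, and variables do not carry over. Pictures are saved under pics/ and viewed, and the job is handed in when it is done.

Besides the shell and the picture viewer there is one more tool, called after ">>>" as a command line: name --pt "numbers of a row" for each row, then --argument value for the rest. drive_tool: Moves the arm, as the interface text tells. Its arguments: {"type":"object","properties":{"increments":{"type":"array"},"gripper":{"type":"number"},"squeeze":{"type":"number"}},"required":["increments"]}

```bash
ls; mkdir -p pics; cat > h.py <<'E'
import numpy as np, cv2
from bench import env
from scipy.spatial.transform import Rotation as R
def cam(n):
    o=env.observe()
    im,d=env.read_camera(n); c=env.get_calibration(n); K=np.array(c["mtx"])
    if n=="wrist":
        T=np.eye(4);T[:3,:3]=R.from_quat(o["orientation"]).as_matrix();T[:3,3]=o["ee_pos"]
        T=T@np.array(c["hand_eye"])
    else: T=np.linalg.inv(np.array(c["world_to_cam"]))
    return im,d,K,T
def ray(K,T,u,v):
    r=T[:3,:3]@np.linalg.inv(K)@np.array([u,v,1.]); return T[:3,3],r
def onz(K,T,u,v,z):
    c,r=ray(K,T,u,v); return c+r*(z-c[2])/r[2]
def cloud(d,K,T):
    v,u=np.mgrid[:d.shape[0],:d.shape[1]]
    p=np.stack([(u-K[0,2])/K[0,0]*d,(v-K[1,2])/K[1,1]*d,d],-1)
    return p@T[:3,:3].T+T[:3,3]
def proj(K,T,p):
    q=np.linalg.inv(T)@np.append(p,1); w=K@q[:3]; return w[:2]/w[2]
def st():
    o=env.observe(); print({k:np.round(o[k],4).tolist() for k in ("time_s","q","ee_pos","orientation","ft_force","finger_gap")})
E
python3 - <<'E'
from h import *
st()
for n in("side","top","wrist"):
    im,d,K,T=cam(n); cv2.imwrite(f"pics/a_{n}.png",im); np.savez(f"a_{n}.npz",im=im,d=d,K=K,T=T); print(n,K.tolist(),np.round(T,3).tolist(),(d>0).mean())
E
```

```text
pics
{'time_s': 0.0, 'q': [1.1066, 0.2771, -0.0279, 1.268, 0.0, 1.4674], 'ee_pos': [0.2203, 0.584, 0.2301], 'orientation': [0.1261, 0.6959, -0.1276, 0.6954], 'ft_force': [-0.0753, 0.4721, -0.0115], 'finger_gap': 0.0853}
side [[472.33707754580774, 0.0, 279.7508029834148], [0.0, 472.33707754580774, 210.4822298297375], [0.0, 0.0, 1.0]] [[-0.999, -0.034, 0.042, 0.465], [-0.054, 0.661, -0.748, 0.945], [-0.002, -0.75, -0.662, 0.999], [0.0, 0.0, 0.0, 1.0]] 0.9960756802721088
top [[447.3045174771531, 0.0, 284.1107188378351], [0.0, 447.3045174771531, 211.8895346284804], [0.0, 0.0, 1.0]] [[-0.025, -0.994, 0.105, 0.383], [-1.0, 0.026, 0.007, -0.022], [-0.009, -0.105, -0.994, 1.45], [0.0, 0.0, 0.0, 1.0]] 0.9958545918367347
wrist [[356.6763501928734, 0.0, 274.74479696990727], [0.0, 356.6763501928734, 213.41163250445524], [0.0, 0.0, 1.0]] [[0.353, 0.891, 0.286, 0.147], [0.936, -0.336, -0.109, 0.612], [-0.001, 0.306, -0.952, 0.372], [0.0, 0.0, 0.0, 1.0]] 0.9959821428571428
```

View pics/a_top.png

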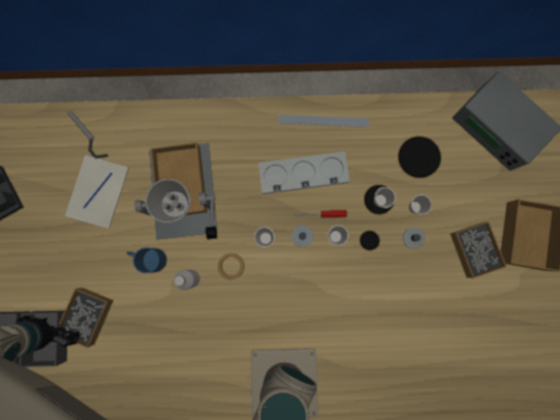

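View pics/a_side.png

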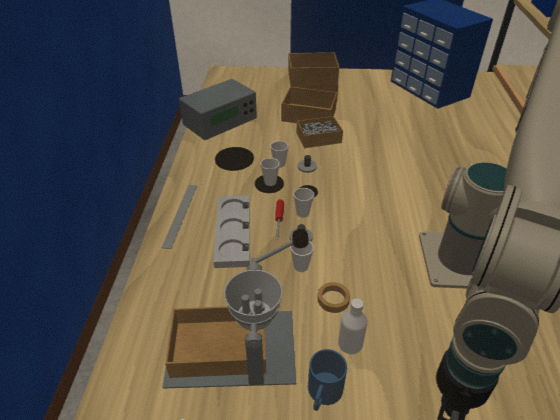

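View pics/a_wrist.png

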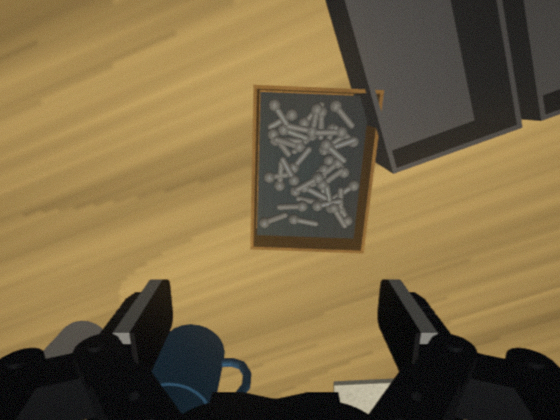

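```bash
python3 - <<'E'
import numpy as np,cv2
t=cv2.imread("pics/a_top.png"); s=cv2.imread("pics/a_side.png")
def b(x): return np.clip((x/255.)**0.6*255*1.1,0,255).astype('uint8')
cv2.imwrite("pics/b1.png",cv2.resize(b(t[120:270,240:450]),None,fx=3.8,fy=3.8,interpolation=3))
cv2.imwrite("pics/b2.png",cv2.resize(b(s[130:290,190:340]),None,fx=3.7,fy=3.7,interpolation=3))
cv2.imwrite("pics/b3.png",cv2.resize(b(t[125:295,110:260]),None,fx=3.5,fy=3.5,interpolation=3))
E
```

```text
(no output)
```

View pics/b1.png

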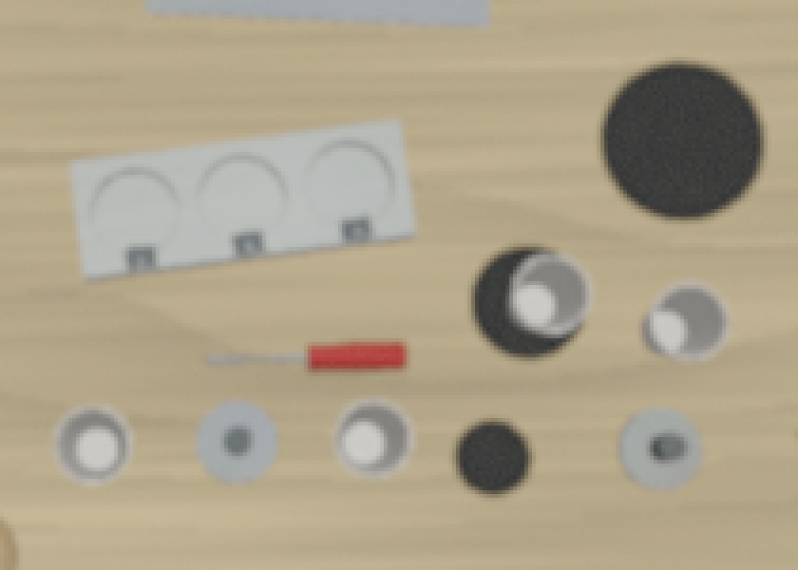

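View pics/b2.png

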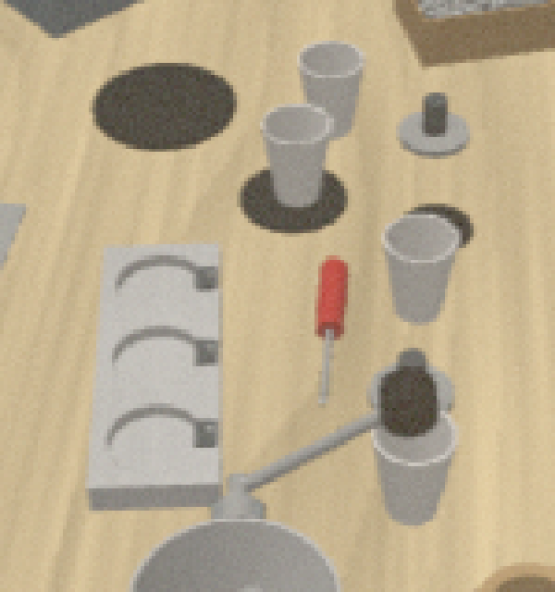

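View pics/b3.png

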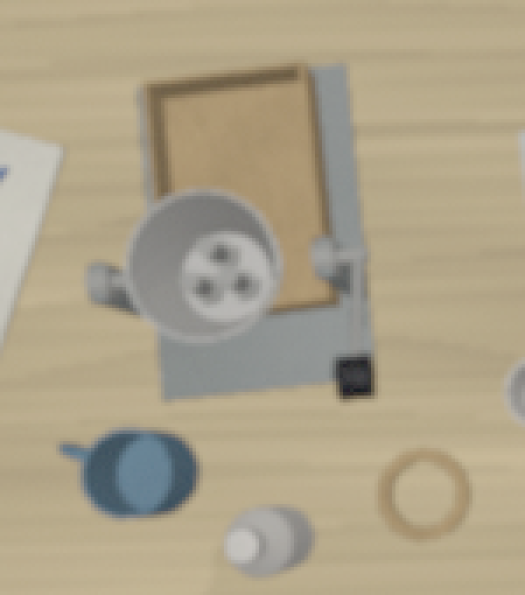

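```bash
python3 - <<'E'
from h import *
a=np.load("a_top.npz"); im,d,K,T=[a[k] for k in("im","d","K","T")]
P=cloud(d,K,T)
for n,(u,v) in dict(knob=(211,232),knobc=(210,233),p1=(202,199),p2=(139,208),mat=(372,203),floor=(185,150),holder=(290,165),disc1=(296,236),stub1=(302,235),disc2=(405,240),stub2=(415,237),bench=(250,300)).items(): print(n,np.round(P[v,u],3))
# base plate corners etc at z~? (crop coords/3.5+110,125)
def c3(x,y): return x/3.5+110,y/3.5+125
for n,(x,y),z in [("plTR",(345,63),.006),("plBR",(372,390),.006),("plBL",(165,400),.006),("caTL",(147,85),.066),("caTR",(305,68),.066),("caBR",(335,303),.066)]:
    u,v=c3(x,y); print(n,np.round(onz(K,T,u,v,z),4), np.round(P[int(round(v)),int(round(u))],3))
# black mask knob
m=(im.max(2)<40)&(P[...,2]>.15); ys,xs=np.nonzero(m[215:250,195:230]); q=P[215:250,195:230][ys,xs]
print(len(q),q.min(0),q.max(0),q.mean(0), xs.min()+195,xs.max()+195,ys.min()+215,ys.max()+215)
def c1(x,y): return x/3.8+240,y/3.8+120
for n,(x,y) in [("TL",(69,160)),("TR",(400,120)),("BR",(415,235)),("BL",(85,279))]:
    u,v=c1(x,y); print("holder",n,np.round(onz(K,T,u,v,.026),4))
E
```

```text
knob [0.46  0.182 0.261]
knobc [0.457 0.185 0.261]
p1 [0.56  0.22  0.185]
p2 [0.539 0.401 0.184]
mat [ 0.557 -0.299  0.003]
floor [0.749 0.309 0.006]
holder [ 0.686 -0.036  0.024]
disc1 [ 0.456 -0.049  0.005]
stub1 [ 0.457 -0.067  0.045]
disc2 [ 0.434 -0.398  0.009]
stub2 [ 0.442 -0.421  0.044]
bench [ 0.256  0.104 -0.   ]
plTR [0.7709 0.2313 0.006 ] [0.771 0.23  0.005]
plBR [0.4615 0.2087 0.006 ] [0.449 0.169 0.26 ]
plBL [0.4572 0.4003 0.006 ] [ 0.458  0.403 -0.001]
caTL [0.7395 0.4004 0.066 ] [0.742 0.403 0.059]
caTR [0.7512 0.2571 0.066 ] [0.754 0.258 0.062]
caBR [0.5365 0.2314 0.066 ] [0.542 0.242 0.004]
104 [0.44446707 0.17017887 0.25215348] [0.4739868  0.19528752 0.26739625] [0.45972334 0.18291257 0.26014082] 206 215 227 238
holder TL [0.6978 0.0673 0.026 ]
holder TR [ 0.7248 -0.2159  0.026 ]
holder BR [ 0.6251 -0.2247  0.026 ]
holder BL [0.5949 0.0558 0.026 ]
```

```bash
python3 - <<'E'
from h import *
a=np.load("a_top.npz"); im,d,K,T=[a[k] for k in("im","d","K","T")]
P=cloud(d,K,T)
M=R.from_quat(env.observe()["orientation"]).as_matrix(); print(np.round(M,4))
def rect(m,z):
    cs,_=cv2.findContours(m.astype('uint8'),0,1); c=max(cs,key=cv2.contourArea)[:,0].astype(float)
    q=np.array([onz(K,T,u,v,z)[:2] for u,v in c]).astype('float32'); r=cv2.minAreaRect(q); return r
# holder
x,y,z=P[...,0],P[...,1],P[...,2]
m=(z>.012)&(z<.045)&(x>.55)&(x<.76)&(y>-.26)&(y<.1); m=cv2.morphologyEx(m.astype('uint8'),cv2.MORPH_CLOSE,np.ones((7,7)))
print("holder",rect(m,.026))
m=(z>.03)&(z<.08)&(x>.50)&(x<.80)&(y>.2)&(y<.43)
print("carton",rect(m,.064))
# posts z
m=(z>.17)&(z<.19)&(x>.5)&(x<.6)
for lo,hi in((.19,.25),(.37,.43)):
    q=P[m&(y>lo)&(y<hi)]; print("post",q.mean(0),np.median(q,0),len(q))
# knob: front face line
m=(z>.24)&(x>.42)&(x<.49)&(y>.15)&(y<.22); 
print("knob",rect(m,.25))
# discs, cups
hsv=cv2.cvtColor(im,cv2.COLOR_BGR2HSV)
for n,(u,v) in dict(cupA=(265,237),cupB=(338,236),cupC=(420,204),base=(383,197)).items():
    s=(slice(v-22,v+22),slice(u-22,u+22)); q=P[s].reshape(-1,3)
    q=q[(q[:,2]>.072)&(q[:,2]<.095)]; (c,r)=cv2.minEnclosingCircle(q[:,:2].astype('float32')); print(n,np.round(c,4),round(r,4),q[:,2].max(),len(q))
for n,(u,v) in dict(disc1=(303,236),disc2=(414,237)).items():
    s=(slice(v-15,v+15),slice(u-15,u+15)); q=P[s].reshape(-1,3)
    t=q[(q[:,2]>.037)&(q[:,2]<.05)]; p=q[(q[:,2]>.0045)&(q[:,2]<.014)];(c,r)=cv2.minEnclosingCircle(p[:,:2].astype('float32')); print(n,np.round(t.mean(0),4),len(t),np.round(c,4),round(r,4))
for n,(u,v) in dict(mat=(379,199),big=(419,156),small=(370,240)).items():
    m=np.zeros(im.shape[:2],bool); m[v-26:v+26,u-26:u+26]=True
    m&=(im.max(2)<45)&(z<.012); (c,r)=cv2.minEnclosingCircle(np.array([onz(K,T,a,b,.004)[:2] for b,a in zip(*np.nonzero(m))]).astype('float32')); print(n,c,r)
E
```

```text
[[-8.000e-04  3.530e-01  9.356e-01]
 [-1.600e-03  9.356e-01 -3.530e-01]
 [-1.000e+00 -1.800e-03 -2.000e-04]]
holder ((0.6526134610176086, -0.0803268551826477), (0.12226156145334244, 0.2838185429573059), 5.899405002593994)
carton ((0.6745085716247559, 0.3217846155166626), (0.16076388955116272, 0.155008003115654), 5.698240280151367)
post [0.56335083 0.2121852  0.18087639] [0.56303325 0.21431092 0.18182898] 121
post [0.54734839 0.40075004 0.18052289] [0.54788002 0.40050729 0.18126082] 102
knob ((0.46045422554016113, 0.18317313492298126), (0.03513824939727783, 0.030250925570726395), 5.651450157165527)
cupA [0.4543 0.0498] 0.0316 0.08687324845719568 75
cupB [ 0.4539 -0.1766] 0.032 0.088498697297406 79
cupC [ 0.5429 -0.4366] 0.0329 0.08484132403706757 98
base [ 0.5673 -0.3259] 0.0319 0.08883423982495975 97
disc1 [ 0.4567 -0.069   0.0442] 41 [ 0.4542 -0.0684] 0.0608
disc2 [ 0.4424 -0.4264  0.0433] 48 [ 0.4419 -0.4238] 0.0582
mat (0.569157600402832, -0.3202897608280182) 0.045541565865278244
big (0.7065597772598267, -0.45992809534072876) 0.06757979094982147
small (0.43705621361732483, -0.28452250361442566) 0.029438959434628487
```

>>> drive_tool --pt "-0.04 0 0 0" --pt "-0.12 -0.15 0.19 -15" --pt "-0.12 -0.29 0.366 -26.4" --pt "-0.12 -0.29 0.366 -26.4" --pt "-0.12 -0.29 0.366 -26.4" --pt "-0.12 -0.29 0.366 -26.4" --pt "-0.12 -0.29 0.366 -26.4" --pt "-0.12 -0.29 0.366 -26.4" --gripper 1

```text
time_s: 0.82
ee_pos: [0.367, 0.3394, 0.3227]
orientation: [-0.036, 0.706, 0.035, 0.706]
ft_force: [0.4, 0.7, -0.0]
finger_gap: 0.085
```

```bash
cat >> h.py <<'E'
def go(x,y,z,psi):
    "print increments (tool axes, from measured pose) to reach world target, yaw in deg"
    o=env.observe(); M=R.from_quat(o["orientation"]).as_matrix()
    p=np.array(o["ee_pos"]); cur=np.degrees(np.arctan2(M[1,2],M[0,2]))
    t=(cur-psi+180)%360-180
    print("t",round(o["time_s"],2),"pos",np.round(p,4),"yaw",round(cur,2),"tilt x",np.round(M[:,0],3),"F",np.round(o["ft_force"],1),"gap",round(o["finger_gap"],4))
    print("  INC",np.round(M.T@(np.array([x,y,z])-p),4).tolist(),round(t,2))
E
python3 -c "
from h import *
go(.46,.183,.34,5.7)"
```

```text
t 0.82 pos [0.367  0.3394 0.3227] yaw 5.76 tilt x [-0. -0. -1.] F [ 0.4  0.7 -0. ] gap 0.085
  INC [-0.0173, -0.165, 0.0769] 0.06
```

>>> drive_tool --pt "-0.017 -0.165 0.077 0" --pt "-0.017 -0.165 0.077 0" --pt "-0.017 -0.165 0.077 0" --pt "-0.017 -0.165 0.077 0" --pt "-0.017 -0.165 0.077 0" --pt "-0.017 -0.165 0.077 0" --pt "-0.017 -0.165 0.077 0" --pt "-0.017 -0.165 0.077 0"

```text
time_s: 1.48
ee_pos: [0.4592, 0.1851, 0.3393]
orientation: [-0.035, 0.707, 0.035, 0.706]
ft_force: [0.6, -0.4, -0.2]
finger_gap: 0.0854
```

```bash
python3 -c "
from h import *
go(.46,.183,.232,5.7)
im,d,K,T=cam('wrist'); cv2.imwrite('pics/c_w.png',np.clip((im/255.)**.6*280,0,255).astype('uint8'))
P=cloud(d,K,T);x,y,z=P[...,0],P[...,1],P[...,2]
m=(z>.235)&(z<.275)&(x>.43)&(x<.49)&(y>.15)&(y<.22)&(d>0)
q=P[m];print(len(q),q.min(0),q.max(0),cv2.minAreaRect(q[:,:2].astype('float32')))
st()"
```

```text
t 1.48 pos [0.4592 0.1851 0.3393] yaw 5.74 tilt x [-0.001  0.    -1.   ] F [ 0.6 -0.4 -0.2] gap 0.0854
  INC [0.1073, -0.0023, 0.0007] 0.04
2132 [0.44112888 0.16854092 0.23906435] [0.47701481 0.19828314 0.26309301] ((0.45910561084747314, 0.18357326090335846), (0.03437822312116623, 0.027960021048784256), 4.907464027404785)
{'time_s': 1.5333, 'q': [0.2532, 0.0056, -0.1161, 1.45, 0.0004, 0.1521], 'ee_pos': [0.459, 0.1855, 0.3393], 'orientation': [-0.0356, 0.7065, 0.0358, 0.7059], 'ft_force': [0.0824, 0.0254, 0.2763], 'finger_gap': 0.0857}
```

View pics/c_w.png

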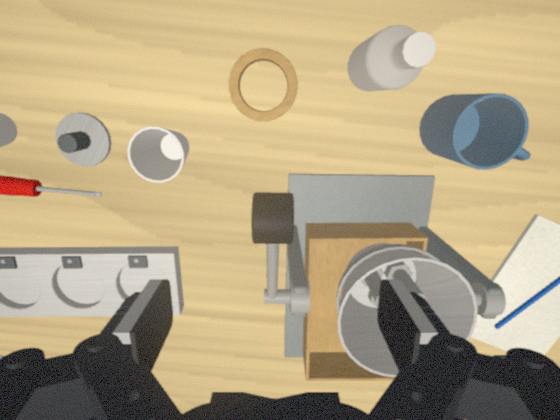

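>>> drive_tool --pt "0.04 -0.002 0 0" --pt "0.08 -0.002 0 0" --pt "0.109 -0.002 0 0.1" --pt "0.109 -0.002 0 0.1" --pt "0.109 -0.002 0 0.1"

```text
time_s: 1.95
ee_pos: [0.4578, 0.1835, 0.2293]
orientation: [-0.036, 0.708, 0.035, 0.705]
ft_force: [0.2, -0.1, -0.2]
finger_gap: 0.0855
```

>>> drive_tool --pt "0 0 0 0" --pt "0 0 0 0" --pt "0 0 0 0" --pt "0 0 0 0" --pt "0 0 0 0" --pt "0 0 0 0" --pt "0 0 0 0" --pt "0 0 0 0" --gripper -1 --squeeze 50

```text
time_s: 2.62
ee_pos: [0.4609, 0.1837, 0.2324]
orientation: [-0.034, 0.705, 0.035, 0.707]
ft_force: [-1.2, 2.2, 5.6]
finger_gap: 0.0272
```

```bash
python3 -c "
from h import *
go(.46,.183,.232,5.7)"
```

```text
t 2.62 pos [0.4609 0.1837 0.2324] yaw 5.58 tilt x [ 0.003  0.003 -1.   ] F [-1.2  2.2  5.6] gap 0.0272
  INC [0.0004, -0.0006, -0.001] -0.12
```

```bash
python3 -c "
import numpy as np
for a,b in((-55,-15),(-15,25),(25,50),(50,71)):
  for t in np.linspace(a,b,9)[1:]:
    f=lambda t:(0.13*np.sin(np.radians(t)),0.13*np.cos(np.radians(t)))
    x,z=f(t);x0,z0=f(a);print(round(t,1),[round(z0-z,4),0,round(x-x0,4)])"
```

```text
-50.0 [np.float64(-0.009), 0, np.float64(0.0069)]
-45.0 [np.float64(-0.0174), 0, np.float64(0.0146)]
-40.0 [np.float64(-0.025), 0, np.float64(0.0229)]
-35.0 [np.float64(-0.0319), 0, np.float64(0.0319)]
-30.0 [np.float64(-0.038), 0, np.float64(0.0415)]
-25.0 [np.float64(-0.0433), 0, np.float64(0.0515)]
-20.0 [np.float64(-0.0476), 0, np.float64(0.062)]
-15.0 [np.float64(-0.051), 0, np.float64(0.0728)]
-10.0 [np.float64(-0.0025), 0, np.float64(0.0111)]
-5.0 [np.float64(-0.0039), 0, np.float64(0.0223)]
0.0 [np.float64(-0.0044), 0, np.float64(0.0336)]
5.0 [np.float64(-0.0039), 0, np.float64(0.045)]
10.0 [np.float64(-0.0025), 0, np.float64(0.0562)]
15.0 [np.float64(0.0), 0, np.float64(0.0673)]
20.0 [np.float64(0.0034), 0, np.float64(0.0781)]
25.0 [np.float64(0.0078), 0, np.float64(0.0886)]
28.1 [np.float64(0.0032), 0, np.float64(0.0063)]
31.2 [np.float64(0.0067), 0, np.float64(0.0125)]
34.4 [np.float64(0.0105), 0, np.float64(0.0185)]
37.5 [np.float64(0.0147), 0, np.float64(0.0242)]
40.6 [np.float64(0.0192), 0, np.float64(0.0297)]
43.8 [np.float64(0.0239), 0, np.float64(0.035)]
46.9 [np.float64(0.029), 0, np.float64(0.0399)]
50.0 [np.float64(0.0343), 0, np.float64(0.0446)]
52.6 [np.float64(0.0046), 0, np.float64(0.0037)]
55.2 [np.float64(0.0095), 0, np.float64(0.0072)]
57.9 [np.float64(0.0144), 0, np.float64(0.0105)]
60.5 [np.float64(0.0195), 0, np.float64(0.0136)]
63.1 [np.float64(0.0248), 0, np.float64(0.0164)]
65.8 [np.float64(0.0302), 0, np.float64(0.0189)]
68.4 [np.float64(0.0357), 0, np.float64(0.0213)]
71.0 [np.float64(0.0412), 0, np.float64(0.0233)]
```

>>> drive_tool --pt "-0.009 0 0.007 0" --pt "-0.0174 0 0.0146 0" --pt "-0.025 0 0.023 0" --pt "-0.032 0 0.032 0" --pt "-0.038 0 0.0415 0" --pt "-0.0433 0 0.0515 0" --pt "-0.0476 0 0.062 0" --pt "-0.051 0 0.073 0"

```text
time_s: 3.28
ee_pos: [0.5279, 0.1897, 0.2788]
orientation: [-0.035, 0.711, 0.034, 0.702]
ft_force: [-7.1, 2.0, -3.9]
finger_gap: 0.0272
```

```bash
python3 -c "
from h import *
a=np.radians(5.6);k=np.array([.459,.1836,.232])+np.array([np.cos(a),np.sin(a),0])*.0728+np.array([0,0,.051])
go(*k,5.6)"
```

```text
t 3.28 pos [0.5279 0.1897 0.2788] yaw 5.61 tilt x [-0.013 -0.001 -1.   ] F [-7.1  2.  -3.9] gap 0.0272
  INC [-0.0043, 0.0007, 0.0036] 0.01
```

>>> drive_tool --pt "-0.0025 0 0.011 0" --pt "-0.004 0 0.0223 0" --pt "-0.0044 0 0.0336 0" --pt "-0.004 0 0.045 0" --pt "-0.0025 0 0.056 0" --pt "0 0 0.067 0" --pt "0.0034 0 0.078 0" --pt "0.0078 0 0.0886 0"

```text
time_s: 3.95
ee_pos: [0.6187, 0.1977, 0.2739]
orientation: [-0.035, 0.708, 0.034, 0.704]
ft_force: [-6.4, -3.2, 5.2]
finger_gap: 0.0272
```

```bash
cat > kn.py <<'E'
from h import *
import sys
a=np.radians(5.6); e=np.array([np.cos(a),np.sin(a),0])
def tgt(t): 
    t=np.radians(t); return np.array([.459,.1836,.232])+e*.13*(np.sin(t)+.8192)+np.array([0,0,.13*(np.cos(t)-.5736)])
if __name__=="__main__": go(*tgt(float(sys.argv[1])),5.6)
E
python3 kn.py 25
```

```text
t 3.95 pos [0.6187 0.1977 0.2739] yaw 5.62 tilt x [-0.006 -0.002 -1.   ] F [-6.4 -3.2  5.2] gap 0.0272
  INC [-0.0014, 0.0016, 0.0012] 0.02
```

>>> drive_tool --pt "0.0032 0.001 0.006 0" --pt "0.0067 0.001 0.0125 0" --pt "0.0105 0.001 0.0185 0" --pt "0.0147 0.001 0.024 0" --pt "0.0192 0.001 0.03 0" --pt "0.024 0.001 0.035 0" --pt "0.029 0.001 0.04 0" --pt "0.0343 0.001 0.0446 0"

```text
time_s: 4.62
ee_pos: [0.6657, 0.2018, 0.2415]
orientation: [-0.036, 0.706, 0.033, 0.707]
ft_force: [-1.4, -4.4, 6.4]
finger_gap: 0.0272
```

>>> drive_tool --pt "0.0046 0 0.0037 0" --pt "0.0095 0 0.007 0" --pt "0.0144 0 0.0105 0" --pt "0.0195 0 0.0136 0" --pt "0.025 0 0.0164 0" --pt "0.03 0 0.019 0" --pt "0.0357 0 0.021 0" --pt "0.04 0 0.0228 0"

```text
time_s: 5.28
ee_pos: [0.6911, 0.204, 0.2027]
orientation: [-0.036, 0.704, 0.033, 0.709]
ft_force: [4.1, -4.9, 9.5]
finger_gap: 0.027
```

```bash
python3 kn.py 71; python3 -c "
from h import *
for n in('side','top'):
  im,d,K,T=cam(n); cv2.imwrite(f'pics/d_{n}.png',np.clip((im/255.)**.6*280,0,255).astype('uint8'))"
```

```text
t 5.28 pos [0.6911 0.204  0.2027] yaw 5.53 tilt x [ 0.008 -0.004 -1.   ] F [ 4.1 -4.9  9.5] gap 0.027
  INC [0.0029, 0.0024, -0.0036] -0.07
```

View pics/d_side.png

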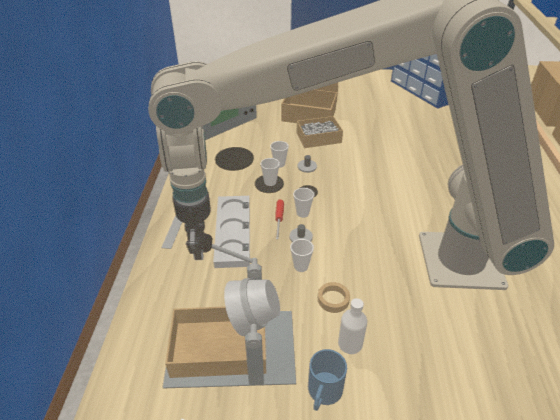

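>>> drive_tool --pt "0.003 0 0.001 0" --pt "0.005 0 0.001 0" --pt "0.005 0 0.001 0" --pt "0.005 0 0.001 0" --pt "0.005 0 0.001 0" --pt "0.005 0 0.001 0" --pt "0.005 0 0.001 0" --pt "0.005 0 0.001 0"

```text
time_s: 6.05
ee_pos: [0.6931, 0.2042, 0.1979]
orientation: [-0.035, 0.703, 0.033, 0.71]
ft_force: [5.6, -4.9, 6.1]
finger_gap: 0.0272
```

```bash
python3 kn.py 71; python3 -c "
from h import *
ims=[]
for n,s in(('side',(slice(240,400),slice(130,310))),('top',(slice(120,260),slice(120,280)))):
  im,d,K,T=cam(n); im=np.clip((im/255.)**.6*280,0,255).astype('uint8')[s]; ims.append(cv2.resize(im,(400,370),interpolation=3))
cv2.imwrite('pics/d2.png',np.hstack(ims))"
```

```text
t 6.05 pos [0.6931 0.2042 0.1979] yaw 5.48 tilt x [ 0.01  -0.003 -1.   ] F [ 5.6 -4.9  6.1] gap 0.0272
  INC [-0.0019, 0.0023, -0.0056] -0.12
```

View pics/d2.png

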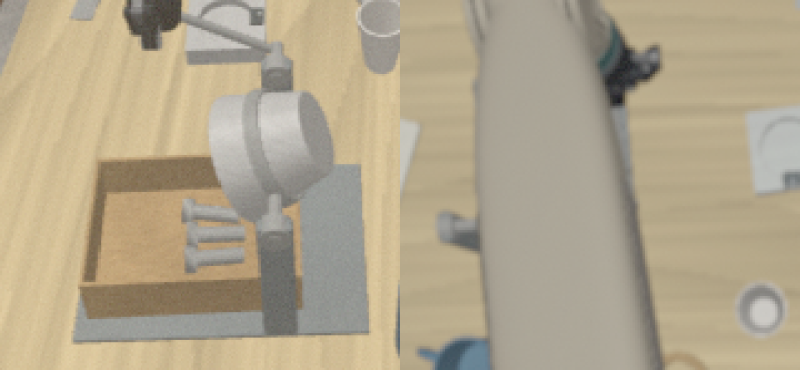

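```bash
python3 -c "
import numpy as np
for a,b in((71,35),(35,-5),(-5,-40),(-40,-56)):
  print([[float(round(.13*(np.cos(np.radians(a))-np.cos(np.radians(t))),4)),0,float(round(.13*(np.sin(np.radians(t))-np.sin(np.radians(a))),4))] for t in np.linspace(a,b,9)[1:]])"
```

```text
[[-0.0095, 0, -0.0037], [-0.0187, 0, -0.0081], [-0.0275, 0, -0.0133], [-0.0359, 0, -0.0191], [-0.0438, 0, -0.0256], [-0.0512, 0, -0.0326], [-0.058, 0, -0.0402], [-0.0642, 0, -0.0484]]
[[-0.0061, 0, -0.0096], [-0.0113, 0, -0.0196], [-0.0157, 0, -0.0301], [-0.0191, 0, -0.0409], [-0.0215, 0, -0.052], [-0.023, 0, -0.0632], [-0.0235, 0, -0.0746], [-0.023, 0, -0.0859]]
[[0.0012, 0, -0.0098], [0.0032, 0, -0.0196], [0.006, 0, -0.0291], [0.0094, 0, -0.0384], [0.0135, 0, -0.0474], [0.0184, 0, -0.0561], [0.0238, 0, -0.0644], [0.0299, 0, -0.0722]]
[[0.003, 0, -0.0034], [0.0061, 0, -0.0067], [0.0093, 0, -0.01], [0.0126, 0, -0.013], [0.016, 0, -0.016], [0.0195, 0, -0.0189], [0.0232, 0, -0.0216], [0.0269, 0, -0.0242]]
```

>>> drive_tool --pt "-0.0095 0 -0.004 0" --pt "-0.019 0 -0.008 0" --pt "-0.0275 0 -0.0135 0" --pt "-0.036 0 -0.019 0" --pt "-0.044 0 -0.0256 0" --pt "-0.051 0 -0.0326 0" --pt "-0.058 0 -0.04 0" --pt "-0.064 0 -0.0484 0"

```text
time_s: 6.82
ee_pos: [0.643, 0.1998, 0.2581]
orientation: [-0.035, 0.705, 0.033, 0.708]
ft_force: [6.2, -2.5, -5.2]
finger_gap: 0.0271
```

```bash
python3 kn.py 35
```

```text
t 6.82 pos [0.643  0.1998 0.2581] yaw 5.53 tilt x [ 0.005 -0.003 -1.   ] F [ 6.2 -2.5 -5.2] gap 0.0271
  INC [-0.0059, 0.0018, -0.0036] -0.07
```

>>> drive_tool --pt "-0.0065 0.001 -0.01 0" --pt "-0.012 0.001 -0.02 0" --pt "-0.0165 0.001 -0.031 0" --pt "-0.02 0.001 -0.042 0" --pt "-0.023 0.001 -0.053 0" --pt "-0.0245 0.001 -0.064 0" --pt "-0.025 0.001 -0.0755 0" --pt "-0.0245 0.001 -0.087 0"

```text
time_s: 7.48
ee_pos: [0.5569, 0.1922, 0.2827]
orientation: [-0.035, 0.704, 0.033, 0.709]
ft_force: [7.9, -4.0, -6.5]
finger_gap: 0.027
```

```bash
python3 kn.py -5
```

```text
t 7.48 pos [0.5569 0.1922 0.2827] yaw 5.52 tilt x [ 0.007 -0.004 -1.   ] F [ 7.9 -4.  -6.5] gap 0.027
  INC [-0.0043, 0.001, -0.0031] -0.08
```

>>> drive_tool --pt "0.001 0 -0.01 0" --pt "0.003 0 -0.02 0" --pt "0.0055 0 -0.029 0" --pt "0.009 0 -0.0385 0" --pt "0.0135 0 -0.0475 0" --pt "0.018 0 -0.056 0" --pt "0.0235 0 -0.0645 0" --pt "0.0295 0 -0.0725 0"

```text
time_s: 8.15
ee_pos: [0.4859, 0.1859, 0.2568]
orientation: [-0.035, 0.702, 0.033, 0.71]
ft_force: [4.2, -2.9, 6.8]
finger_gap: 0.0276
```

>>> drive_tool --pt "0.003 0 -0.0034 0" --pt "0.006 0 -0.0067 0" --pt "0.0093 0 -0.01 0" --pt "0.0126 0 -0.013 0" --pt "0.016 0 -0.016 0" --pt "0.0195 0 -0.019 0" --pt "0.023 0 -0.0216 0" --pt "0.024 0 -0.023 0"

```text
time_s: 8.82
ee_pos: [0.4627, 0.1839, 0.2338]
orientation: [-0.035, 0.703, 0.033, 0.71]
ft_force: [1.9, -3.6, 15.6]
finger_gap: 0.0273
```

```bash
python3 kn.py -55
```

```text
t 8.82 pos [0.4627 0.1839 0.2338] yaw 5.52 tilt x [ 0.01  -0.002 -1.   ] F [ 1.9 -3.6 15.6] gap 0.0273
  INC [0.0017, 0.0001, -0.0037] -0.08
```

>>> drive_tool --pt "0.002 0 -0.002 0" --pt "0.004 0 -0.003 0" --pt "0.006 0 -0.004 0" --pt "0.006 0 -0.004 0" --pt "0.006 0 -0.004 0"

```text
time_s: 9.23
ee_pos: [0.4628, 0.1839, 0.2336]
orientation: [-0.034, 0.699, 0.033, 0.713]
ft_force: [-0.2, -7.1, 32.5]
finger_gap: 0.0273
```

```bash
python3 kn.py -55
```

```text
t 9.23 pos [0.4628 0.1839 0.2336] yaw 5.5 tilt x [ 0.02 -0.   -1.  ] F [-0.2 -7.1 32.5] gap 0.0273
  INC [0.0015, 0.0001, -0.0039] -0.1
```

>>> drive_tool --pt "-0.006 0 0.003 0" --pt "-0.006 0 0.003 0" --pt "-0.006 0 0.003 0"

```text
time_s: 9.48
ee_pos: [0.4627, 0.1839, 0.2338]
orientation: [-0.035, 0.702, 0.033, 0.71]
ft_force: [2.5, -3.8, 11.4]
finger_gap: 0.0272
```

>>> drive_tool --pt "0 0 0 0" --pt "0 0 0 0" --pt "0 0 0 0" --pt "0 0 0 0" --pt "0 0 0 0" --pt "0 0 0 0" --pt "0 0 0 0" --gripper 1

```text
time_s: 10.07
ee_pos: [0.4576, 0.1846, 0.2292]
orientation: [-0.035, 0.707, 0.035, 0.706]
ft_force: [-0.0, 0.3, -0.5]
finger_gap: 0.0854
```

>>> drive_tool --pt "-0.04 0 0 0" --pt "-0.08 0 0 0" --pt "-0.11 0 0 0" --pt "-0.11 -0.04 0 0" --pt "-0.11 -0.08 0 0" --pt "-0.11 -0.12 0 0" --pt "-0.11 -0.16 0 0" --pt "-0.11 -0.2 0 0"

```text
time_s: 10.73
ee_pos: [0.4773, -0.016, 0.3397]
orientation: [-0.035, 0.706, 0.035, 0.706]
ft_force: [1.1, 0.2, -0.1]
finger_gap: 0.0852
```

```bash
python3 -c "
from h import *
go(.457,-.067,.25,5.7)
for n in ('top','wrist','side'):
  im,d,K,T=cam(n); np.savez(f'e_{n}.npz',im=im,d=d,K=K,T=T); cv2.imwrite(f'pics/e_{n}.png',np.clip((im/255.)**.6*280,0,255).astype('uint8'))
  if n!='wrist':
    P=cloud(d,K,T);x,y,z=P[...,0],P[...,1],P[...,2]
    m=(z>.235)&(z<.275)&(x>.43)&(x<.50)&(y>.15)&(y<.22)&(d>0)
    q=P[m];print(len(q),q.min(0),q.max(0),q.mean(0))
    a=np.load(f'a_{n}.npz');P=cloud(a['d'],a['K'],a['T']);x,y,z=P[...,0],P[...,1],P[...,2]
    m=(z>.235)&(z<.275)&(x>.43)&(x<.50)&(y>.15)&(y<.22)
    q=P[m];print(len(q),q.min(0),q.max(0),q.mean(0))
"
```

```text
t 10.73 pos [ 0.4773 -0.016   0.3397] yaw 5.68 tilt x [ 0.001 -0.    -1.   ] F [ 1.1  0.2 -0.1] gap 0.0852
  INC [0.0897, -0.0488, -0.0253] -0.02
151 [0.44227188 0.16792391 0.23526192] [0.48339642 0.19660026 0.26856442] [0.46065763 0.18155903 0.25667562]
152 [0.44225333 0.16797695 0.23500455] [0.48320235 0.19668441 0.26739625] [0.46032101 0.18151586 0.25685985]
251 [0.44570986 0.17020775 0.23522282] [0.48439351 0.20128792 0.26483838] [0.46321873 0.19060579 0.2528032 ]
245 [0.44578547 0.16811779 0.23501389] [0.48431907 0.20134317 0.26398414] [0.46322325 0.19040646 0.25300643]
```

View pics/e_top.png

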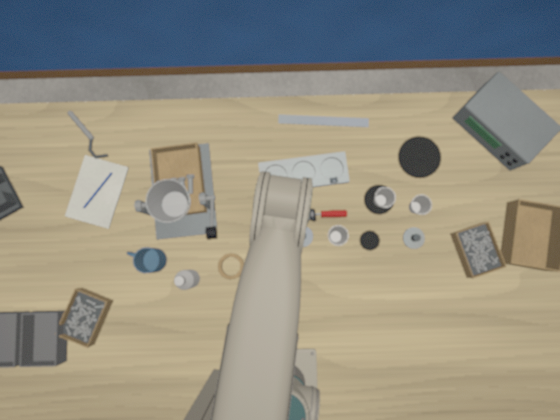

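View pics/e_side.png

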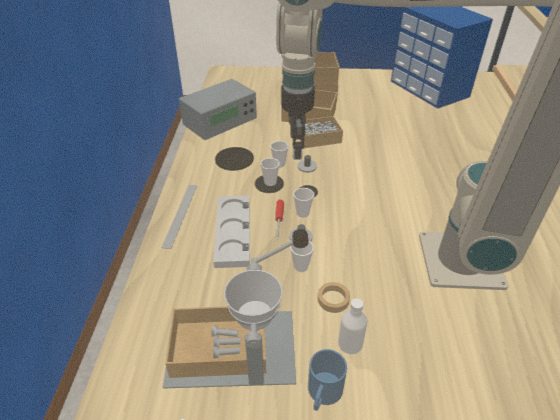

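View pics/e_wrist.png

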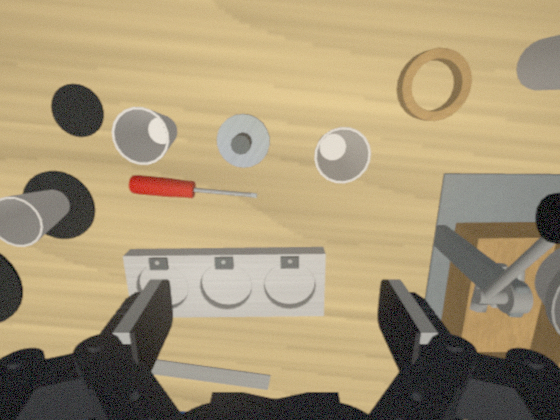

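```bash
python3 - <<'E'
from h import *
for n in('wrist','top','side'):
    a=np.load(f"e_{n}.npz"); d,K,T,im=a['d'],a['K'],a['T'],a['im']
    P=cloud(d,K,T);x,y,z=P[...,0],P[...,1],P[...,2]
    b=(d>0)
    def sel(x0,x1,y0,y1,z0,z1): return P[b&(x>x0)&(x<x1)&(y>y0)&(y<y1)&(z>z0)&(z<z1)]
    q=sel(.40,.52,-.12,-.02,.038,.05); print(n,"stub",len(q),q.mean(0) if len(q) else 0, (q.min(0)+q.max(0))/2 if len(q) else 0)
    q=sel(.40,.52,-.12,-.02,.004,.013); print("plate",len(q),cv2.minAreaRect(q[:,:2].astype('float32')) if len(q) else 0)
    q=sel(.42,.52,-.48,-.36,.038,.05); print("stub2",len(q),q.mean(0) if len(q) else 0)
    q=sel(.57,.75,-.25,.08,.018,.04); print("holder",len(q),cv2.minAreaRect(q[:,:2].astype('float32')) if len(q) else 0)
    q=sel(.57,.75,-.25,.08,.0285,.036)
    print("claws",len(q))
    e=np.array([-np.sin(np.radians(5.9)),np.cos(np.radians(5.9))]); f=np.array([e[1],-e[0]])
    if len(q):
        s=q[:,:2]@e; t=q[:,:2]@f
        cc=cv2.kmeans(s.astype('float32').reshape(-1,1),3,None,(3,50,1e-5),5,cv2.KMEANS_PP_CENTERS)
        l=cc[1].ravel()
        for k in range(3):
            g=q[l==k]; print("  claw",len(g),np.round(g.mean(0),4),"ext s",np.ptp(s[l==k]),"t",t[l==k].min(),t[l==k].max())
E
```

```text
wrist stub 300 [ 0.45646729 -0.06864799  0.04270365] [ 0.4570476  -0.06905708  0.04165295]
plate 1872 ((0.4569716155529022, -0.06932362914085388), (0.0686618983745575, 0.06815385818481445), 5.200784683227539)
stub2 0 0
holder 7094 ((0.6631078124046326, -0.07880149781703949), (0.10225603729486465, 0.28430816531181335), 6.274404048919678)
claws 625
  claw 215 [0.614  0.0082 0.0302] ext s 0.025092406659864647 t 0.6029186920845541 0.6206956567321263
  claw 202 [ 0.6334 -0.174   0.03  ] ext s 0.0257292166874874 t 0.6030963401714834 0.6208047910769442
  claw 208 [ 0.6235 -0.0829  0.0301] ext s 0.025560488489420302 t 0.6029939804825805 0.6214813624202997
top stub 5 [ 0.45471927 -0.07836212  0.0450415 ] [ 0.45510849 -0.0781103   0.04631623]
plate 131 ((0.45286688208580017, -0.09917392581701279), (0.04534463584423065, 0.10446860641241074), 80.79766082763672)
stub2 50 [ 0.44681285 -0.42680434  0.04395037]
holder 1157 ((0.66324782371521, -0.07942232489585876), (0.10183706879615784, 0.28418174386024475), 5.79805326461792)
claws 229
  claw 78 [ 0.6742 -0.1163  0.0304] ext s 0.0818604234933955 t 0
[... 226 characters left out ...]
1054319214645
side stub 36 [ 0.46017235 -0.06861982  0.04337736] [ 0.46062701 -0.07020379  0.04287734]
plate 91 ((0.45378249883651733, -0.0731668546795845), (0.10474023222923279, 0.05777585133910179), 11.615835189819336)
stub2 31 [ 0.45283484 -0.4250325   0.04350842]
holder 1429 ((0.6666353940963745, -0.07754920423030853), (0.09983551502227783, 0.2918398976325989), 6.490079879760742)
claws 255
  claw 112 [0.6446 0.0136 0.0305] ext s 0.10039691291855467 t 0.6059977063504471 0.7028248885275787
  claw 85 [ 0.654  -0.0877  0.0305] ext s 0.09335868000165508 t 0.6061943076187817 0.7030228690962534
  claw 58 [ 0.6668 -0.1749  0.0308] ext s 0.08293423081860066 t 0.6091615323219518 0.7041362826689552
```

>>> drive_tool --pt "0.04 -0.025 -0.012 0" --pt "0.08 -0.051 -0.025 0" --pt "0.12 -0.051 -0.025 0" --pt "0.16 -0.051 -0.025 0" --pt "0.2 -0.051 -0.025 0" --pt "0.24 -0.051 -0.025 0" --pt "0.24 -0.051 -0.025 0" --pt "0.24 -0.051 -0.025 0"

```text
time_s: 11.55
ee_pos: [0.4544, -0.0656, 0.097]
orientation: [-0.034, 0.709, 0.036, 0.704]
ft_force: [-0.7, 0.4, -0.2]
finger_gap: 0.0855
```

```bash
python3 - <<'E'
from h import *
go(.457,-.069,.014,6)
im,d,K,T=cam('wrist');cv2.imwrite('pics/f1.png',np.clip((im/255.)**.6*280,0,255).astype('uint8'))
P=cloud(d,K,T);x,y,z=P[...,0],P[...,1],P[...,2]
q=P[(d>0)&(x>.4)&(x<.52)&(y>-.11)&(y<-.02)&(z>.036)&(z<.05)]; print(len(q),q.mean(0),(q.max(0)+q.min(0))/2)
E
```

```text
t 11.55 pos [ 0.4544 -0.0656  0.097 ] yaw 5.72 tilt x [-0.007  0.003 -1.   ] F [-0.7  0.4 -0.2] gap 0.0855
  INC [0.083, -0.0039, 0.0028] -0.28
1253 [ 0.45546717 -0.0689576   0.04245736] [ 0.45658023 -0.06885075  0.04040179]
```

View pics/f1.png

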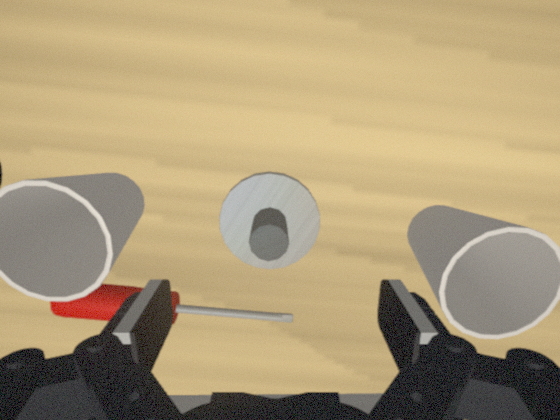

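>>> drive_tool --pt "0.03 -0.004 0.002 -0.3" --pt "0.06 -0.004 0.002 -0.3" --pt "0.083 -0.004 0.002 -0.3" --pt "0.083 -0.004 0.002 -0.3" --pt "0.083 -0.004 0.002 -0.3"

```text
time_s: 12.02
ee_pos: [0.4617, -0.0715, 0.0184]
orientation: [-0.037, 0.705, 0.037, 0.707]
ft_force: [0.2, 0.2, -0.0]
finger_gap: 0.0854
```

>>> drive_tool --pt "0 0 0 0" --pt "0 0 0 0" --pt "0 0 0 0" --pt "0 0 0 0" --pt "0 0 0 0" --pt "0 0 0 0" --pt "0 0 0 0" --pt "0 0 0 0" --gripper -1 --squeeze 35

```text
time_s: 12.68
ee_pos: [0.4607, -0.0711, 0.0176]
orientation: [-0.036, 0.706, 0.037, 0.707]
ft_force: [-1.2, 1.8, 6.7]
finger_gap: 0.0227
```

>>> drive_tool --pt "-0.03 0 0 0" --pt "-0.07 0 0 0" --pt "-0.11 0 0 0" --pt "-0.15 0 0 0" --pt "-0.15 0 0 0" --pt "-0.15 0 0 0"

```text
time_s: 13.18
ee_pos: [0.4622, -0.0721, 0.1693]
orientation: [-0.037, 0.704, 0.036, 0.708]
ft_force: [-0.9, 0.0, -1.9]
finger_gap: 0.0232
```

```bash
python3 - <<'E'
from h import *
go(.6533+.012,.0127+.0012,.12,6)
im,d,K,T=cam('side');cv2.imwrite('pics/f2.png',cv2.resize(np.clip((im/255.)**.6*280,0,255).astype('uint8')[90:290,190:380],None,fx=3,fy=3))
E
```

```text
t 13.18 pos [ 0.4622 -0.0721  0.1693] yaw 5.93 tilt x [ 0.006 -0.002 -1.   ] F [-0.9  0.  -1.9] gap 0.0232
  INC [0.0503, 0.0647, 0.2106] -0.07
```

View pics/f2.png

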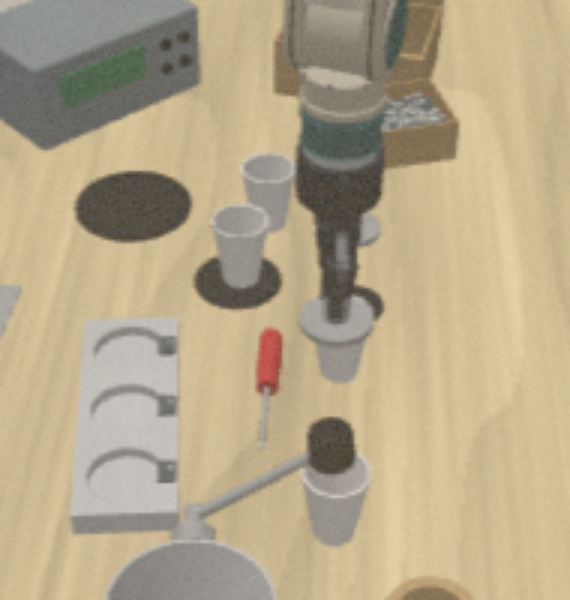

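>>> drive_tool --pt "0 0.012 0.04 0" --pt "0 0.024 0.08 0" --pt "0 0.036 0.12 0" --pt "0.02 0.05 0.16 0" --pt "0.05 0.062 0.2 0" --pt "0.08 0.065 0.213 0" --pt "0.08 0.065 0.213 0" --pt "0.08 0.065 0.213 0"

```text
time_s: 13.9
ee_pos: [0.6606, 0.0162, 0.0791]
orientation: [-0.036, 0.711, 0.038, 0.701]
ft_force: [-0.9, 0.2, -2.2]
finger_gap: 0.0226
```

```bash
cat >> h.py <<'E'
f=np.array([.9945,.1045,0]); e=np.array([-.1045,.9945,0]); ez=np.array([0,0,1.])
S2=np.array([.6629,-.0788,.013]); S={1:S2+.092*e,2:S2,3:S2-.092*e}
E
python3 - <<'E'
from h import *
p=S[1]+f*.011
go(p[0],p[1],.07,6)
im,d,K,T=cam('wrist');cv2.imwrite('pics/g1.png',np.clip((im/255.)**.6*280,0,255).astype('uint8'))
np.savez('g.npz',d=d,K=K,T=T)
P=cloud(d,K,T); Q=P-S[1]; t=Q@f; s=Q@e; z=P[...,2]
# plate points
m=(d>0)&(np.abs(t)<.09)&(np.abs(s)<.05)
for zz in np.arange(.03,.13,.01):
    k=m&(z>zz)&(z<zz+.01); 
    if k.sum(): print(round(zz,3),k.sum(),np.round([t[k].min(),t[k].max(),s[k].min(),s[k].max()],4))
E
```

```text
t 13.9 pos [0.6606 0.0162 0.0791] yaw 5.99 tilt x [-0.013  0.001 -1.   ] F [-0.9  0.2 -2.2] gap 0.0226
  INC [0.009, -0.0028, 0.0035] -0.01
0.03 647 [-0.048  -0.0307 -0.0126  0.0128]
0.06 8682 [-0.0316  0.0358 -0.0321  0.0374]
0.07 476 [-0.0304  0.0073 -0.0253  0.0359]
0.08 994 [-0.0085  0.0022 -0.0221  0.0277]
0.09 1505 [-0.0083  0.0187 -0.0224  0.0277]
0.1 4070 [-0.0083  0.0194 -0.0224  0.0277]
0.11 1514 [-0.0051  0.0194 -0.0262  0.033 ]
0.12 3457 [-0.0068  0.0199 -0.043   0.0478]
```

View pics/g1.png

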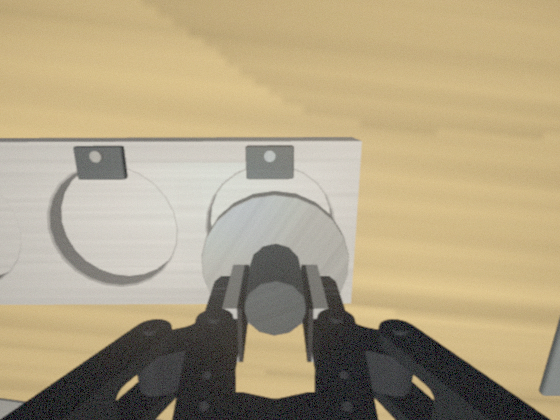

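>>> drive_tool --pt "0 -0.0028 0.005 0" --pt "0 -0.0028 0.005 0" --pt "0.015 -0.0028 0.005 0" --pt "0.03 -0.0028 0.005 0" --pt "0.03 -0.0028 0.005 0" --pt "0.03 -0.0028 0.005 0"

```text
time_s: 14.45
ee_pos: [0.6697, 0.0124, 0.0574]
orientation: [-0.036, 0.706, 0.036, 0.706]
ft_force: [0.3, 0.1, -1.9]
finger_gap: 0.0229
```

```bash
cat > pl.py <<'E'
from h import *
import sys
k=int(sys.argv[1]); name=sys.argv[2]
p=S[k]
go(p[0]+.0125*f[0],p[1]+.0125*f[1],.045,6)
im,d,K,T=cam('wrist');cv2.imwrite(f'pics/{name}.png',np.clip((im/255.)**.6*280,0,255).astype('uint8'))
P=cloud(d,K,T); Q=P-p; t=Q@f; s=Q@e; z=P[...,2]
# plate points visible: in front (-t) of stub ; fit plane
m=(d>0)&(t>-.045)&(t<-.005)&(np.abs(s)<.04)&(z>.029 if len(sys.argv)<4 else z>float(sys.argv[3]))&(z<.07)
# drop claw
m&=~((t<-.028)&(z<.033)&(np.abs(s)<.015))
q=np.stack([t[m],s[m],z[m]],1); 
if len(q)>50:
    A=np.c_[q[:,:2],np.ones(len(q))]
    c=np.linalg.lstsq(A,q[:,2],rcond=None)[0]
    for _ in range(5):
        r=np.abs(A@c-q[:,2]); g=r<max(.0015,np.median(r)*1.5); c=np.linalg.lstsq(A[g],q[g,2],rcond=None)[0]
    print("plane n",g.sum(),"slope deg t,s",np.round(np.degrees(np.arctan(c[:2])),1),"z at t=0",round(c[2],4),"tmin",q[g,0].min(),"s",q[g,1].min(),q[g,1].max(),"zmin",q[g,2].min())
E
python3 pl.py 1 g2
```

```text
t 14.45 pos [0.6697 0.0124 0.0574] yaw 5.88 tilt x [-0. -0. -1.] F [ 0.3  0.1 -1.9] gap 0.0229
  INC [0.0124, 0.002, -0.0038] -0.12
plane n 3495 slope deg t,s [ 0.4 -0.1] z at t=0 0.0467 tmin -0.02249030601212518 s -0.03128894666992902 0.02766269844459612 zmin 0.045021760823303586
```

View pics/g2.png

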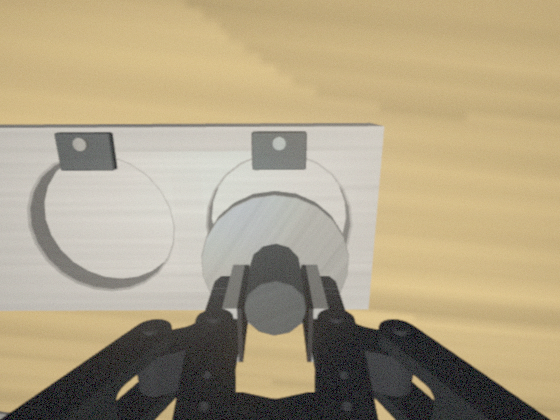

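>>> drive_tool --pt "0 0.002 -0.004 0" --pt "0 0.002 -0.004 0" --pt "0.006 0.002 -0.004 0" --pt "0.01 0.002 -0.004 0" --pt "0.013 0.002 -0.004 0" --pt "0.016 0.002 -0.004 0" --pt "0.018 0.002 -0.004 0" --pt "0.018 0.002 -0.004 0"

```text
time_s: 15.17
ee_pos: [0.6658, 0.0145, 0.0433]
orientation: [-0.037, 0.706, 0.036, 0.706]
ft_force: [-10.6, 0.1, 23.1]
finger_gap: 0.023
```

```bash
python3 pl.py 1 g3 0.014
```

```text
t 15.17 pos [0.6658 0.0145 0.0433] yaw 5.94 tilt x [-0.001 -0.    -1.   ] F [-10.6   0.1  23.1] gap 0.023
  INC [-0.0017, -0.0005, -0.0001] -0.06
plane n 6856 slope deg t,s [14.5  0. ] z at t=0 0.035 tmin -0.044998502186699756 s -0.03996671460384198 0.03992752441379109 zmin 0.022853955944887344
```

View pics/g3.png

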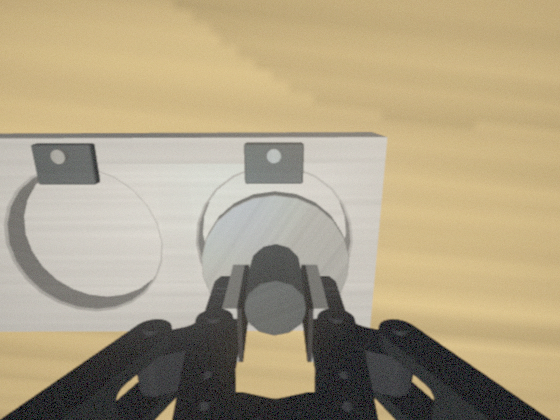

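```bash
cat > prof.py <<'E'
from h import *
import sys
p=S[int(sys.argv[1])]
im,d,K,T=cam('wrist')
P=cloud(d,K,T); Q=P-p; t=Q@f; s=Q@e; z=P[...,2]
for s0 in (-.02,0,.02):
    m=(d>0)&(np.abs(s-s0)<.002)&(z<.1)
    print("s",s0,[(i,round(1000*float(np.median(z[m&(np.abs(t-i/1000)<.0015)])),1)) for i in range(-39,60,3) if (m&(np.abs(t-i/1000)<.0015)).sum()>2])
o=env.observe();print(np.round(o["ee_pos"],4),np.round(o["ft_force"],1),np.round(o["ft_torque"],2),o["time_s"])
E
python3 prof.py 1
```

```text
s -0.02 [(-39, 24.6), (-36, 24.9), (-33, 24.8), (-30, 17.8), (-27, 11.8), (-24, 11.8), (-21, 12.2), (-18, 29.3), (-15, 32.3), (-12, 32.6), (-9, 32.4), (-6, 32.4), (-3, 32.5), (0, 91.0), (3, 32.6), (6, 59.7), (9, 32.5), (12, 32.4)]
s 0 [(-39, 29.8), (-36, 30.0), (-33, 29.8), (-30, 29.7), (-27, 28.5), (-24, 31.4), (-21, 32.3), (-18, 32.4), (-15, 32.4), (-12, 32.3), (-9, 32.5), (-6, 32.4), (-3, 54.5), (0, 68.5), (3, 68.4), (6, 68.4), (9, 68.6), (12, 68.7), (15, 68.6), (18, 68.7), (21, 68.0)]
s 0.02 [(-39, 24.8), (-36, 25.0), (-33, 24.8), (-30, 12.5), (-27, 12.0), (-24, 11.8), (-21, 12.3), (-18, 31.6), (-15, 32.4), (-12, 32.4), (-9, 32.3), (-6, 32.5), (-3, 32.8), (0, 90.6), (3, 33.0), (6, 58.8), (9, 32.5), (12, 33.0)]
[0.6658 0.0145 0.0433] [-10.4  -0.2  23.3] [ 0.11  2.25 -0.01] 15.2667
```

>>> drive_tool --pt "-0.004 0 0 0" --pt "-0.004 0 0 0" --pt "-0.004 0 0 0"

```text
time_s: 15.52
ee_pos: [0.6671, 0.0145, 0.0435]
orientation: [-0.037, 0.706, 0.036, 0.707]
ft_force: [-2.0, -0.1, 6.6]
finger_gap: 0.0228
```

>>> drive_tool --pt "0 0 0 0" --pt "0 0 0 0" --pt "0 0 0 0" --pt "0 0 0 0" --pt "0 0 0 0" --pt "0 0 0 0" --gripper 0.2

```text
time_s: 16.02
ee_pos: [0.666, 0.0146, 0.0422]
orientation: [-0.037, 0.706, 0.037, 0.706]
ft_force: [0.7, -0.4, -0.4]
finger_gap: 0.0511
```

```bash
python3 pl.py 1 g4 0.014; python3 prof.py 1
```

```text
t 16.02 pos [0.666  0.0146 0.0422] yaw 5.93 tilt x [-0.001  0.    -1.   ] F [ 0.7 -0.4 -0.4] gap 0.0511
  INC [-0.0028, -0.0005, -0.0004] -0.07
plane n 7724 slope deg t,s [-0.2  0.1] z at t=0 0.0246 tmin -0.04499266819819494 s -0.03999583118148049 0.039992991475290146 zmin 0.023080364715497376
s -0.02 [(-39, 24.8), (-36, 24.7), (-33, 24.6), (-30, 18.2), (-27, 11.7), (-24, 11.7), (-21, 11.7), (-18, 21.1), (-15, 22.6), (-12, 23.7), (-9, 24.6), (-6, 25.9), (-3, 27.0), (0, 27.5), (3, 29.0), (6, 29.5), (9, 30.6), (12, 31.6), (15, 32.7), (18, 33.6), (21, 34.5), (24, 35.5), (27, 36.5), (30, 37.5), (33, 38.2), (42, 25.3), (45, 24.8), (48, 24.8), (51, 24.4)]
s 0 [(-39, 29.9), (-36, 29.8), (-33, 29.7), (-30, 29.5), (-27, 18.6), (-24, 19.7), (-21, 21.2), (-18, 22.0), (-15, 59.7), (-12, 61.1), (-9, 62.3), (-6, 63.3), (-3, 64.6), (0, 65.9), (3, 66.8), (6, 67.3), (27, 36.9), (30, 37.5), (33, 38.5), (36, 39.9), (39, 40.3)]
s 0.02 [(-39, 24.9), (-36, 24.9), (-33, 24.8), (-30, 12.5), (-27, 11.9), (-24, 12.0), (-21, 12.0), (-18, 21.7), (-15, 23.2), (-12, 24.0), (-9, 24.9), (-6, 26.1), (-3, 27.0), (0, 27.9), (3, 28.9), (6, 30.2), (9, 31.1), (12, 31.9), (15, 32.9), (18, 33.8), (21, 35.0), (24, 35.8), (27, 37.0), (30, 37.9), (33, 38.5), (45, 24.9), (48, 24.6), (51, 24.4)]
[0.6662 0.0146 0.0424] [0.  0.6 0.2] [0.03 0.02 0.03] 16.1167
```

View pics/g4.png

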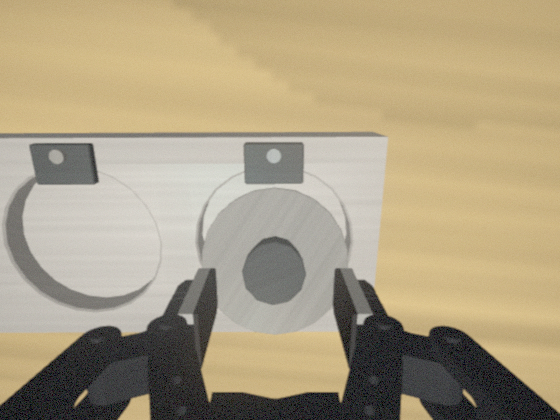

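>>> drive_tool --pt "0 -0.001 -0.006 0" --pt "0.001 -0.001 -0.012 0" --pt "0.001 -0.001 -0.012 0" --pt "0.001 -0.001 -0.012 0"

```text
time_s: 16.45
ee_pos: [0.6535, 0.0123, 0.0414]
orientation: [-0.036, 0.706, 0.037, 0.706]
ft_force: [0.1, -0.3, 0.1]
finger_gap: 0.0514
```

>>> drive_tool --pt "0 0 0 0" --pt "0 0 0 0" --pt "0 0 0 0" --pt "0 0 0 0" --pt "0 0 0 0" --pt "0 0 0 0" --gripper -1 --squeeze 22

```text
time_s: 16.95
ee_pos: [0.6545, 0.0125, 0.0418]
orientation: [-0.037, 0.706, 0.037, 0.706]
ft_force: [-0.8, 0.9, 1.3]
finger_gap: 0.0231
```

```bash
python3 pl.py 1 g5 0.014; python3 prof.py 1
```

```text
t 16.95 pos [0.6545 0.0125 0.0418] yaw 5.93 tilt x [ 0.  0. -1.] F [-0.8  0.9  1.3] gap 0.0231
  INC [-0.0032, 0.0004, 0.0113] -0.07
plane n 7798 slope deg t,s [-0.4  0. ] z at t=0 0.0245 tmin -0.04499337305727483 s -0.039991804083000924 0.03999848402564866 zmin 0.022576592904588105
s -0.02 [(-39, 24.9), (-36, 24.7), (-33, 24.6), (-30, 24.0), (-27, 12.0), (-24, 11.9), (-21, 12.2), (-18, 21.2), (-15, 22.9), (-12, 89.7), (-9, 47.5), (-6, 57.1), (-3, 26.5), (0, 27.3)]
s 0 [(-39, 29.8), (-36, 30.0), (-33, 29.9), (-30, 29.5), (-27, 19.1), (-24, 19.9), (-21, 20.9), (-18, 21.7), (-15, 56.5), (-12, 53.6), (-9, 44.9), (-6, 62.4), (-3, 64.5), (0, 65.6), (3, 66.5), (6, 67.1), (30, 37.5), (33, 38.3), (36, 39.4), (39, 39.9)]
s 0.02 [(-39, 25.0), (-36, 24.7), (-33, 24.9), (-30, 23.7), (-27, 12.0), (-24, 11.7), (-21, 11.8), (-18, 21.4), (-15, 23.0), (-12, 89.9), (-9, 25.0), (-6, 58.2), (-3, 26.8), (0, 28.0), (3, 28.9)]
[0.6545 0.0124 0.0417] [0.4 1.1 1.8] [0.21 0.09 0.  ] 17.05
```

View pics/g5.png

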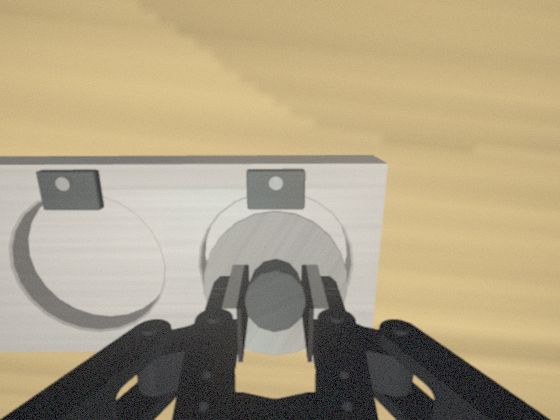

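>>> drive_tool --pt "-0.0005 0 -0.002 0" --pt "-0.0005 0 -0.004 0" --pt "-0.0005 0 -0.006 0" --pt "-0.0005 0 -0.008 0" --pt "-0.0005 0 -0.01 0" --pt "-0.0005 0 -0.01 0" --pt "-0.0005 0 -0.01 0"

```text
time_s: 17.63
ee_pos: [0.644, 0.0111, 0.0419]
orientation: [-0.037, 0.706, 0.036, 0.706]
ft_force: [0.2, 0.6, -1.2]
finger_gap: 0.0232
```

```bash
python3 pl.py 1 g6 0.014; python3 prof.py 1
```

```text
t 17.63 pos [0.644  0.0111 0.0419] yaw 5.92 tilt x [-0.001 -0.    -1.   ] F [ 0.2  0.6 -1.2] gap 0.0232
  INC [-0.0031, 0.0006, 0.0219] -0.08
plane n 9199 slope deg t,s [2.9 0.1] z at t=0 0.0264 tmin -0.04499596544031952 s -0.039983862921754744 0.039998906844920516 zmin 0.022281102438999334
s -0.02 [(-39, 24.8), (-36, 24.8), (-33, 24.6), (-30, 21.6), (-27, 22.5), (-24, 85.0), (-21, 90.7), (-18, 56.2), (-15, 27.0), (-12, 27.1), (-9, 28.0), (48, 24.9), (51, 24.7)]
s 0 [(-39, 30.0), (-36, 29.7), (-33, 29.8), (-30, 29.7), (-27, 23.0), (-24, 59.7), (-21, 61.2), (-18, 62.3), (-15, 63.9), (-12, 65.2), (-9, 66.2), (-6, 67.1), (-3, 67.4), (18, 37.4), (21, 38.1), (24, 39.0), (27, 39.8), (30, 40.1), (42, 24.9), (45, 24.8), (48, 24.9), (51, 23.9)]
s 0.02 [(-39, 24.9), (-36, 24.8), (-33, 24.9), (-30, 22.1), (-27, 22.5), (-24, 84.7), (-21, 92.0), (-18, 56.8), (-15, 52.2), (-12, 27.0), (-9, 28.4), (48, 24.8), (51, 24.8)]
[0.6441 0.0112 0.0418] [ 0.4  0.1 -2.6] [-0.09 -0.02  0.  ] 17.7333
```

>>> drive_tool --pt "0 0 0 0" --pt "0 0 0 0" --pt "0 0 0 0" --pt "0 0 0 0" --pt "0 0 0 0" --pt "0 0 0 0" --gripper 0.2

```text
time_s: 18.23
ee_pos: [0.6445, 0.0113, 0.0422]
orientation: [-0.037, 0.706, 0.037, 0.706]
ft_force: [-0.5, -0.4, -0.3]
finger_gap: 0.0513
```

```bash
python3 pl.py 1 g7 0.014; python3 prof.py 1
```

```text
t 18.23 pos [0.6445 0.0113 0.0422] yaw 5.93 tilt x [ 0. -0. -1.] F [-0.5 -0.4 -0.3] gap 0.0513
  INC [-0.0028, 0.0005, 0.0213] -0.07
plane n 8632 slope deg t,s [-10.3   0.1] z at t=0 0.0176 tmin -0.044997823854446735 s -0.03998728559092073 0.03998553269944943 zmin 0.01662278287457125
s -0.02 [(-39, 24.9), (-36, 25.0), (-33, 24.7), (-30, 20.4), (-27, 19.7), (-24, 20.0), (-21, 19.7), (-18, 19.8), (-15, 19.6), (-12, 19.8), (-9, 19.8), (-6, 19.7), (-3, 19.8), (0, 19.9), (3, 19.7), (6, 19.9), (9, 19.7), (12, 20.0), (15, 19.8), (18, 19.9), (21, 19.7), (24, 19.9), (27, 19.7), (30, 21.2), (33, 24.5), (36, 24.8), (39, 25.0), (42, 24.9), (45, 24.7), (48, 25.0), (51, 24.1)]
s 0 [(-39, 29.9), (-36, 30.0), (-33, 29.9), (-30, 29.8), (-27, 20.1), (-24, 19.8), (-21, 19.8), (-18, 19.7), (-15, 19.7), (-12, 42.4), (-9, 55.9), (-6, 55.8), (-3, 55.8), (0, 55.9), (3, 55.6), (6, 56.0), (9, 56.1), (12, 55.1), (36, 23.8), (39, 24.8), (42, 24.8), (45, 24.8), (48, 25.0), (51, 24.3)]
s 0.02 [(-39, 24.9), (-36, 24.8), (-33, 24.9), (-30, 19.8), (-27, 19.6), (-24, 19.7), (-21, 19.8), (-18, 19.6), (-15, 19.9), (-12, 19.9), (-9, 19.9), (-6, 19.9), (-3, 19.7), (0, 19.8), (3, 19.7), (6, 19.6), (9, 19.7), (12, 19.8), (15, 19.8), (18, 19.8), (21, 19.8), (24, 19.7), (27, 19.6), (30, 20.6), (33, 24.1), (36, 24.8), (39, 24.9), (42, 24.9), (45, 24.8), (48, 25.1), (51, 24.3)]
[0.6445 0.0113 0.0421] [ 0.9 -0.6  0.5] [ 0.03 -0.01 -0.  ] 18.3333
```

View pics/g7.png

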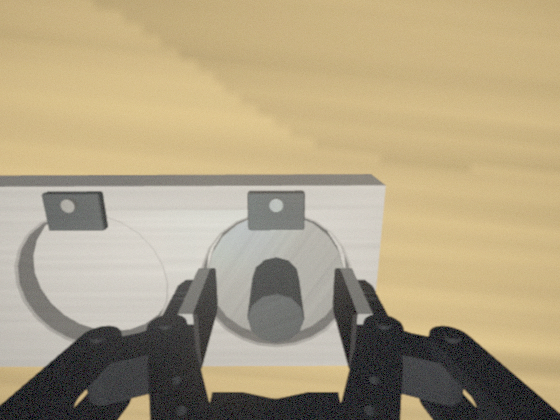

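>>> drive_tool --pt "-0.04 0 0 0" --pt "-0.08 0 0 0" --pt "-0.12 0 0 0" --pt "-0.16 0 0 0" --pt "-0.2 -0.03 -0.02 0" --pt "-0.2 -0.07 -0.04 0" --pt "-0.2 -0.11 -0.05 0" --pt "-0.2 -0.15 -0.07 0"

```text
time_s: 19.0
ee_pos: [0.5958, -0.1333, 0.2442]
orientation: [-0.038, 0.705, 0.036, 0.708]
ft_force: [0.5, -1.3, 0.0]
finger_gap: 0.0512
```

```bash
python3 -c "
from h import *
go(.445,-.40,.22,6)"
```

```text
t 19.0 pos [ 0.5958 -0.1333  0.2442] yaw 6.02 tilt x [ 0.005 -0.002 -1.   ] F [ 0.5 -1.3  0. ] gap 0.0512
  INC [0.024, -0.2493, -0.178] 0.02
```

>>> drive_tool --pt "0 -0.03 -0.022 0" --pt "0 -0.065 -0.045 0" --pt "0 -0.098 -0.07 0" --pt "0 -0.13 -0.093 0" --pt "0 -0.163 -0.116 0" --pt "0 -0.195 -0.14 0" --pt "0 -0.225 -0.16 0" --pt "0 -0.245 -0.178 0" --gripper 1

```text
time_s: 19.67
ee_pos: [0.4417, -0.3968, 0.2421]
orientation: [-0.036, 0.706, 0.035, 0.706]
ft_force: [0.8, 0.1, -0.2]
finger_gap: 0.0852
```

>>> drive_tool --pt "0 0 0 0" --pt "0 0 0 0" --pt "0 0 0 0"

```text
time_s: 19.92
ee_pos: [0.443, -0.3936, 0.2419]
orientation: [-0.036, 0.706, 0.037, 0.706]
ft_force: [0.7, 0.2, -0.1]
finger_gap: 0.0854
```

```bash
python3 - <<'E'
from h import *
im,d,K,T=cam('wrist');cv2.imwrite('pics/h1.png',np.clip((im/255.)**.6*280,0,255).astype('uint8'))
P=cloud(d,K,T);x,y,z=P[...,0],P[...,1],P[...,2]
q=P[(d>0)&(x>.37)&(x<.52)&(y>-.5)&(y<-.33)&(z>.036)&(z<.05)]; print(len(q),q.mean(0),(q.max(0)+q.min(0))/2)
q=P[(d>0)&(x>.37)&(x<.52)&(y>-.5)&(y<-.33)&(z>.004)&(z<.013)]; print(len(q),cv2.minAreaRect(q[:,:2].astype('float32')))
go(.442,-.425,.097,6)
E
```

```text
571 [ 0.45476676 -0.42906281  0.04278713] [ 0.47543506 -0.43455958  0.04287762]
2688 ((0.44236287474632263, -0.4277940094470978), (0.06843459606170654, 0.06913502514362335), 49.39680099487305)
t 19.97 pos [ 0.4434 -0.3932  0.2419] yaw 5.97 tilt x [ 0.     0.001 -1.   ] F [ 0.1 -0.3 -0.2] gap 0.0851
  INC [0.1449, -0.0316, -0.0047] -0.03
```

View pics/h1.png

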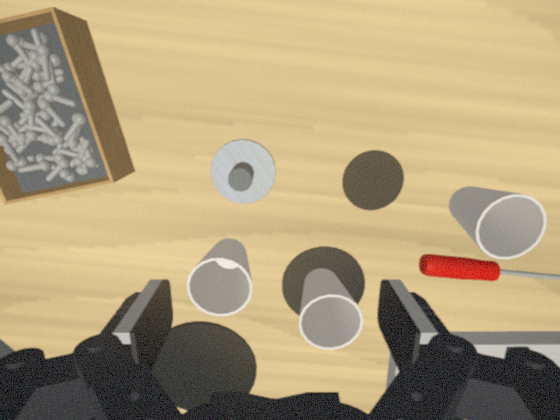

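>>> drive_tool --pt "0.03 -0.02 -0.003 0" --pt "0.07 -0.035 -0.005 0" --pt "0.11 -0.0345 -0.0045 0" --pt "0.15 -0.0345 -0.0045 0" --pt "0.18 -0.0345 -0.0045 0" --pt "0.18 -0.0345 -0.0045 0" --pt "0.18 -0.0345 -0.0045 0"

```text
time_s: 20.55
ee_pos: [0.4417, -0.4261, 0.0603]
orientation: [-0.036, 0.707, 0.039, 0.705]
ft_force: [0.7, -0.6, 0.5]
finger_gap: 0.0853
```

```bash
python3 - <<'E'
from h import *
go(.4424,-.4278,.0165,6)
im,d,K,T=cam('wrist')
P=cloud(d,K,T);x,y,z=P[...,0],P[...,1],P[...,2]
q=P[(d>0)&(x>.37)&(x<.50)&(y>-.49)&(y<-.36)&(z>.036)&(z<.05)]; print(len(q),q.mean(0),(q.max(0)+q.min(0))/2)
E
```

```text
t 20.55 pos [ 0.4417 -0.4261  0.0603] yaw 6.04 tilt x [-0.003  0.004 -1.   ] F [ 0.7 -0.6  0.5] gap 0.0853
  INC [0.0438, -0.0019, 0.0007] 0.04
1803 [ 0.44106506 -0.42799836  0.04236925] [ 0.44246698 -0.42784054  0.04042091]
```

>>> drive_tool --pt "0.02 -0.002 0 0" --pt "0.044 -0.002 0 0" --pt "0.044 -0.002 0 0" --pt "0.044 -0.002 0 0"

```text
time_s: 20.93
ee_pos: [0.4432, -0.4311, 0.0198]
orientation: [-0.037, 0.706, 0.036, 0.706]
ft_force: [0.3, -0.7, 0.3]
finger_gap: 0.0857
```

>>> drive_tool --pt "0 0 0 0" --pt "0 0 0 0" --pt "0 0 0 0" --pt "0 0 0 0" --pt "0 0 0 0" --pt "0 0 0 0" --pt "0 0 0 0" --gripper -1 --squeeze 35

```text
time_s: 21.52
ee_pos: [0.4427, -0.4306, 0.0189]
orientation: [-0.037, 0.706, 0.037, 0.706]
ft_force: [-0.5, 2.0, 6.4]
finger_gap: 0.0226
```

>>> drive_tool --pt "-0.03 0 0 0" --pt "-0.07 0 0 0" --pt "-0.11 0 0 0" --pt "-0.15 0 0 0" --pt "-0.17 0 0 0" --pt "-0.17 0 0 0"

```text
time_s: 22.02
ee_pos: [0.4449, -0.4339, 0.1944]
orientation: [-0.04, 0.704, 0.033, 0.709]
ft_force: [0.2, -0.9, -2.3]
finger_gap: 0.0225
```

```bash
python3 - <<'E'
from h import *
p=S[3]+f*.010
go(p[0],p[1],.17,6)
E
```

```text
t 22.02 pos [ 0.4449 -0.4339  0.1944] yaw 5.93 tilt x [ 0.007 -0.009 -1.   ] F [ 0.2 -0.9 -2.3] gap 0.0225
  INC [0.0238, 0.239, 0.2634] -0.07
```

>>> drive_tool --pt "0 0.027 0.03 0" --pt "0 0.054 0.06 0" --pt "0 0.081 0.09 0" --pt "0 0.108 0.12 0" --pt "0 0.135 0.149 0" --pt "0 0.162 0.179 0" --pt "0 0.189 0.208 0" --pt "0 0.216 0.237 0"

```text
time_s: 22.68
ee_pos: [0.6553, -0.1892, 0.1848]
orientation: [-0.036, 0.708, 0.037, 0.705]
ft_force: [0.6, -0.8, -2.2]
finger_gap: 0.0226
```

```bash
python3 - <<'E'
from h import *
p=S[3]+f*.010
go(p[0],p[1],.08,6)
E
```

```text
t 22.68 pos [ 0.6553 -0.1892  0.1848] yaw 5.92 tilt x [-0.004  0.001 -1.   ] F [ 0.6 -0.8 -2.2] gap 0.0226
  INC [0.1048, 0.0169, 0.0295] -0.08
```

>>> drive_tool --pt "0.01 0.017 0.029 -0.1" --pt "0.04 0.017 0.029 -0.1" --pt "0.08 0.017 0.029 -0.1" --pt "0.105 0.017 0.029 -0.1" --pt "0.12 0.017 0.029 -0.1" --pt "0.12 0.017 0.029 -0.1" --pt "0.12 0.017 0.029 -0.1"

```text
time_s: 23.27
ee_pos: [0.6803, -0.1706, 0.0645]
orientation: [-0.036, 0.708, 0.038, 0.704]
ft_force: [0.1, -0.4, -1.7]
finger_gap: 0.0225
```

```bash
python3 pl.py 3 k1; python3 prof.py 3
```

```text
t 23.27 pos [ 0.6803 -0.1706  0.0645] yaw 6.03 tilt x [-0.006  0.002 -1.   ] F [ 0.1 -0.4 -1.7] gap 0.0225
  INC [0.0195, 0.0011, 0.0049] 0.03
plane n 4600 slope deg t,s [0.  0.1] z at t=0 0.0525 tmin -0.02711565876881545 s -0.03301310720455918 0.03055313295367823 zmin 0.05092818647184877
s -0.02 [(-39, 24.8), (-36, 25.0), (-33, 24.7), (-30, 24.0), (-27, 11.8), (-24, 11.9), (-21, 48.1), (-18, 54.0), (-15, 54.2), (-12, 54.4), (-9, 54.8), (-6, 54.7), (-3, 82.6), (0, 55.6), (3, 76.8), (6, 54.5)]
s 0 [(-39, 30.0), (-36, 29.9), (-33, 30.1), (-30, 29.5), (-24, 52.1), (-21, 54.3), (-18, 54.4), (-15, 54.8), (-12, 54.7), (-9, 54.8), (-6, 55.0), (-3, 72.1), (0, 87.3), (3, 90.8), (6, 90.6), (9, 90.8), (12, 90.6), (15, 90.6), (18, 90.7), (21, 90.5)]
s 0.02 [(-39, 24.9), (-36, 24.9), (-33, 24.7), (-30, 23.9), (-27, 11.9), (-24, 11.9), (-21, 11.7), (-18, 13.0), (-15, 53.9), (-12, 54.0), (-9, 54.6), (-6, 54.6), (-3, 54.8), (0, 55.0), (3, 84.7), (6, 54.8), (9, 54.9), (12, 54.3)]
[ 0.6834 -0.1718  0.0685] [-0.1 -0.2 -1.2] [-0.02 -0.03  0.02] 23.3667
```

View pics/k1.png

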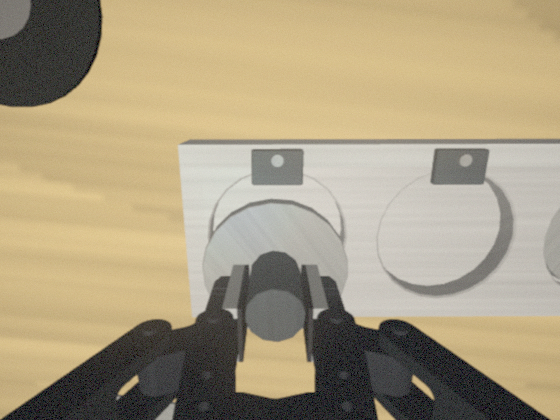

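>>> drive_tool --pt "0.01 0 -0.001 0" --pt "0.019 0 -0.001 0" --pt "0.019 0 -0.001 0" --pt "0.019 0 -0.001 0"

```text
time_s: 23.7
ee_pos: [0.681, -0.1714, 0.0482]
orientation: [-0.037, 0.707, 0.037, 0.706]
ft_force: [-0.0, -0.1, -2.5]
finger_gap: 0.023
```

```bash
python3 pl.py 3 k2; python3 prof.py 3
```

```text
t 23.7 pos [ 0.681  -0.1714  0.0482] yaw 6.02 tilt x [-0.002  0.001 -1.   ] F [-0.  -0.1 -2.5] gap 0.023
  INC [0.0032, 0.002, 0.0042] 0.02
plane n 4400 slope deg t,s [0. 0.] z at t=0 0.0361 tmin -0.026577311101320687 s -0.03342223464077056 0.029603010766827396 zmin 0.03459390868311793
s -0.02 [(-39, 24.7), (-36, 24.9), (-33, 24.7), (-30, 24.2), (-27, 11.9), (-24, 11.8), (-21, 31.9), (-18, 35.8), (-15, 36.6), (-12, 36.6), (-9, 36.7), (-6, 91.1), (-3, 83.0), (0, 37.1), (3, 37.3), (6, 36.4)]
s 0 [(-39, 30.2), (-36, 29.8), (-33, 29.7), (-30, 29.7), (-27, 32.4), (-24, 34.6), (-21, 36.2), (-18, 36.8), (-15, 36.5), (-12, 36.7), (-9, 36.5), (-6, 36.8), (-3, 56.3), (0, 72.6), (3, 72.6), (6, 72.6), (9, 72.7), (12, 72.6), (15, 72.6), (18, 72.6), (21, 72.1)]
s 0.02 [(-39, 25.1), (-36, 24.8), (-33, 24.9), (-30, 24.3), (-27, 11.6), (-24, 11.8), (-21, 11.8), (-18, 29.9), (-15, 36.1), (-12, 36.6), (-9, 36.7), (-6, 36.9), (-3, 94.0), (0, 63.9), (3, 64.2), (6, 36.7), (9, 36.7)]
[ 0.6819 -0.1717  0.0491] [-0.2  0.2 -2.9] [-0.03  0.05 -0.  ] 23.8
```

>>> drive_tool --pt "0 0.002 0 0" --pt "0.002 0.002 0 0" --pt "0.004 0.002 0 0" --pt "0.004 0.002 0 0" --pt "0.004 0.002 0 0"

```text
time_s: 24.22
ee_pos: [0.6817, -0.1696, 0.0449]
orientation: [-0.037, 0.706, 0.037, 0.706]
ft_force: [1.3, -0.2, -1.9]
finger_gap: 0.0228
```

```bash
python3 prof.py 3
```

```text
s -0.02 [(-39, 24.7), (-36, 24.8), (-33, 24.9), (-30, 24.2), (-27, 11.8), (-24, 11.9), (-21, 12.2), (-18, 30.5), (-15, 32.7), (-12, 32.7), (-9, 32.8), (-6, 87.2), (-3, 92.3), (0, 33.5), (3, 60.3), (6, 32.5), (9, 32.8)]
s 0 [(-39, 30.2), (-36, 29.9), (-33, 29.8), (-30, 29.5), (-27, 31.6), (-24, 30.1), (-21, 32.8), (-18, 32.9), (-15, 32.9), (-12, 32.8), (-9, 32.8), (-6, 32.9), (-3, 53.4), (0, 68.8), (3, 68.8), (6, 68.8), (9, 68.8), (12, 68.9), (15, 68.9), (18, 68.8), (21, 68.9)]
s 0.02 [(-39, 24.8), (-36, 24.8), (-33, 24.7), (-30, 24.1), (-27, 12.0), (-24, 11.8), (-21, 12.2), (-18, 27.8), (-15, 32.7), (-12, 32.8), (-9, 32.8), (-6, 87.0), (-3, 93.0), (0, 33.5), (3, 62.3), (6, 32.7), (9, 32.5)]
[ 0.6817 -0.1696  0.045 ] [ 0.5  0.6 -2.8] [ 0.04 -0.02  0.03] 24.2667
```

Same position as with the first disc at its release point. Release.

>>> drive_tool --pt "0 0 0 0" --pt "0 0 0 0" --pt "0 0 0 0" --pt "0 0 0 0" --pt "0 0 0 0" --pt "0 0 0 0" --gripper 0.2

```text
time_s: 24.77
ee_pos: [0.6818, -0.1696, 0.0451]
orientation: [-0.037, 0.706, 0.037, 0.706]
ft_force: [-0.1, 0.1, -0.5]
finger_gap: 0.0512
```

```bash
python3 pl.py 3 k3; python3 prof.py 3
```

```text
t 24.77 pos [ 0.6818 -0.1696  0.0451] yaw 6.03 tilt x [ 0. -0. -1.] F [-0.1  0.1 -0.5] gap 0.0512
  INC [0.0001, 0.0003, 0.0032] 0.03
plane n 1319 slope deg t,s [17.  -0.6] z at t=0 0.0651 tmin -0.01571020953545984 s -0.010886348837496415 0.01222404857731213 zmin 0.059278595259820266
s -0.02 [(-39, 24.9), (-36, 24.7), (-33, 24.9), (-30, 24.1), (-27, 11.6), (-24, 11.7), (-21, 12.5), (-18, 22.2), (-15, 23.2), (-12, 24.0), (-9, 25.1), (-6, 25.9), (-3, 26.6), (0, 27.6), (3, 28.5), (6, 29.3), (9, 30.4), (12, 31.1), (15, 32.2), (18, 33.1), (21, 34.0), (24, 35.0), (27, 35.7), (30, 36.7), (33, 37.1), (42, 25.4), (45, 25.0), (48, 24.8), (51, 24.6)]
s 0 [(-39, 30.1), (-36, 29.8), (-33, 29.7), (-30, 29.4), (-27, 19.4), (-24, 20.3), (-21, 21.1), (-18, 22.1), (-15, 55.8), (-12, 60.3), (-9, 52.2), (-6, 62.5), (-3, 64.4), (0, 65.2), (3, 65.9), (6, 66.8), (27, 35.8), (30, 36.5), (33, 37.3), (36, 38.1), (39, 38.7), (51, 24.5)]
s 0.02 [(-39, 24.8), (-36, 24.8), (-33, 24.9), (-30, 24.1), (-27, 11.6), (-24, 11.7), (-21, 12.3), (-18, 21.7), (-15, 22.8), (-12, 23.8), (-9, 24.6), (-6, 25.6), (-3, 26.2), (0, 27.3), (3, 28.1), (6, 29.0), (9, 29.9), (12, 30.9), (15, 31.7), (18, 32.6), (21, 33.6), (24, 34.3), (27, 35.3), (30, 36.1), (33, 36.7), (42, 25.1), (45, 24.9), (48, 25.0), (51, 24.7)]
[ 0.6817 -0.1697  0.045 ] [0.6 0.1 0.7] [ 0.02  0.06 -0.01] 24.8667
```

>>> drive_tool --pt "0 0 -0.005 0" --pt "0.003 0 -0.0085 0" --pt "0.003 0 -0.0085 0" --pt "0.003 0 -0.0085 0"

```text
time_s: 25.2
ee_pos: [0.6723, -0.1704, 0.0414]
orientation: [-0.037, 0.707, 0.037, 0.706]
ft_force: [-0.2, 0.8, 0.5]
finger_gap: 0.0509
```

>>> drive_tool --pt "0 0 0 0" --pt "0 0 0 0" --pt "0 0 0 0" --pt "0 0 0 0" --pt "0 0 0 0" --pt "0 0 0 0" --gripper -1 --squeeze 22

```text
time_s: 25.7
ee_pos: [0.6733, -0.1703, 0.0421]
orientation: [-0.037, 0.706, 0.037, 0.706]
ft_force: [-1.0, 1.2, 1.1]
finger_gap: 0.0231
```

>>> drive_tool --pt "-0.0005 0 -0.002 0" --pt "-0.0005 0 -0.004 0" --pt "-0.0005 0 -0.006 0" --pt "-0.0005 0 -0.008 0" --pt "-0.0005 0 -0.01 0" --pt "-0.0005 0 -0.01 0" --pt "-0.0005 0 -0.01 0"

```text
time_s: 26.28
ee_pos: [0.6637, -0.1716, 0.0425]
orientation: [-0.037, 0.706, 0.037, 0.707]
ft_force: [2.3, 0.0, -2.7]
finger_gap: 0.0228
```

```bash
python3 prof.py 3
```

```text
s -0.02 [(-39, 24.9), (-36, 24.9), (-33, 24.7), (-30, 22.6), (-27, 22.4), (-24, 85.4), (-21, 91.1), (-18, 37.7), (-15, 57.4), (-12, 26.8), (-9, 27.7), (48, 25.2), (51, 25.0)]
s 0 [(-39, 30.3), (-36, 29.8), (-33, 29.6), (-30, 29.6), (-27, 22.4), (-24, 58.9), (-21, 51.0), (-18, 61.3), (-15, 63.1), (-12, 64.6), (-9, 65.6), (-6, 66.6), (-3, 67.0), (18, 37.6), (21, 37.4), (24, 38.3), (27, 39.0), (30, 39.4), (42, 25.4), (45, 24.8), (48, 24.8), (51, 24.2)]
s 0.02 [(-39, 25.0), (-36, 24.9), (-33, 24.7), (-30, 22.1), (-27, 22.3), (-24, 85.2), (-21, 92.1), (-18, 54.7), (-15, 57.9), (-12, 26.8), (-9, 27.8), (-6, 28.0), (48, 25.1), (51, 24.4)]
[ 0.6637 -0.1716  0.0425] [ 2.2  0.3 -2.2] [ 0.11 -0.62  0.09] 26.3333
```

>>> drive_tool --pt "0 0 0 0" --pt "0 0 0 0" --pt "0 0 0 0" --pt "0 0 0 0" --pt "0 0 0 0" --pt "0 0 0 0" --gripper 0.2

```text
time_s: 26.83
ee_pos: [0.6631, -0.1716, 0.0425]
orientation: [-0.037, 0.706, 0.037, 0.706]
ft_force: [0.1, -0.1, 1.1]
finger_gap: 0.0516
```

```bash
python3 prof.py 3
```

```text
s -0.02 [(-39, 24.7), (-36, 24.9), (-33, 24.8), (-30, 23.8), (-27, 19.5), (-24, 19.7), (-21, 19.8), (-18, 19.8), (-15, 19.7), (-12, 19.8), (-9, 20.1), (-6, 20.0), (-3, 19.9), (0, 19.8), (3, 20.0), (6, 19.6), (9, 19.8), (12, 19.9), (15, 20.0), (18, 19.8), (21, 19.9), (24, 19.9), (27, 19.9), (30, 20.3), (33, 23.9), (36, 24.8), (39, 25.0), (42, 24.9), (45, 24.7), (48, 24.6), (51, 24.4)]
s 0 [(-39, 30.4), (-36, 29.7), (-33, 29.7), (-30, 29.3), (-27, 19.8), (-24, 19.6), (-21, 19.8), (-18, 19.7), (-15, 19.9), (-12, 40.9), (-9, 55.7), (-6, 55.6), (-3, 55.8), (0, 55.9), (3, 55.8), (6, 56.0), (9, 55.7), (12, 55.4), (36, 24.0), (39, 24.8), (42, 24.8), (45, 25.1), (48, 25.0), (51, 24.8)]
s 0.02 [(-39, 24.9), (-36, 24.9), (-33, 24.9), (-30, 20.4), (-27, 19.8), (-24, 19.7), (-21, 19.8), (-18, 19.6), (-15, 19.9), (-12, 19.8), (-9, 19.8), (-6, 19.8), (-3, 20.0), (0, 20.0), (3, 19.9), (6, 19.7), (9, 19.6), (12, 19.6), (15, 19.8), (18, 19.9), (21, 19.9), (24, 19.9), (27, 20.0), (30, 21.0), (33, 23.8), (36, 24.8), (39, 24.9), (42, 25.0), (45, 24.9), (48, 24.9), (51, 24.2)]
[ 0.6632 -0.1716  0.0425] [-0.6 -0.5  1.3] [ 0.04  0.03 -0.01] 26.8833
```

>>> drive_tool --pt "-0.04 0 0 0" --pt "-0.08 0 0 0" --pt "-0.12 0 0 0" --pt "-0.16 0 0 0" --pt "-0.19 -0.03 -0.03 0" --pt "-0.2 -0.07 -0.06 0" --pt "-0.2 -0.11 -0.08 0" --pt "-0.2 -0.15 -0.1 0"

```text
time_s: 27.55
ee_pos: [0.5884, -0.31, 0.2446]
orientation: [-0.039, 0.705, 0.037, 0.707]
ft_force: [1.1, -0.4, -0.5]
finger_gap: 0.051
```

>>> drive_tool --pt "0 -0.03 -0.01 0" --pt "0 -0.06 -0.02 0" --pt "0 -0.08 -0.03 0" --pt "0 -0.08 -0.03 0" --pt "0 -0.08 -0.03 0" --gripper 1

```text
time_s: 27.97
ee_pos: [0.5663, -0.3926, 0.2416]
orientation: [-0.036, 0.706, 0.037, 0.706]
ft_force: [-0.1, 1.5, 0.2]
finger_gap: 0.0853
```

```bash
cat > cups.py <<'E'
from h import *
import sys
n=sys.argv[1]
im,d,K,T=cam('wrist'); o=env.observe()
cv2.imwrite(f'pics/{n}.png',np.clip((im/255.)**.6*280,0,255).astype('uint8'))
P=cloud(d,K,T);x,y,z=P[...,0],P[...,1],P[...,2]
lo=float(sys.argv[2]) if len(sys.argv)>2 else .073
hi=float(sys.argv[3]) if len(sys.argv)>3 else .09
m=((d>0)&(z>lo)&(z<hi)).astype('uint8'); m=cv2.dilate(m,np.ones((3,3)))
k,l,stt,_=cv2.connectedComponentsWithStats(m)
for i in range(1,k):
    if stt[i,4]<80: continue
    q=P[(l==i)&(z>lo)&(z<hi)&(d>0)]
    c,r=cv2.minEnclosingCircle(q[:,:2].astype('float32')); print("rim",np.round(c,4),"r",round(r,4),"n",len(q),"ztop",round(np.percentile(q[:,2],98),4),"px",stt[i,:4])
if len(sys.argv)>4: go(*[float(v) for v in sys.argv[4:7]],6)
else: go(o["ee_pos"][0],o["ee_pos"][1],.2,6)
E
python3 cups.py m1
```

```text
rim [ 0.4535 -0.1778] r 0.0317 n 724 ztop 0.0802 px [511  40  49  86]
rim [ 0.5421 -0.4367] r 0.0319 n 1027 ztop 0.0801 px [188 122  76  76]
rim [ 0.5672 -0.3255] r 0.032 n 1222 ztop 0.0841 px [314 166  74  72]
rim [ 0.7532 -0.6471] r 0.0114 n 202 ztop 0.0889 px [  0 334  21  24]
t 28.02 pos [ 0.5667 -0.3915  0.2416] yaw 5.98 tilt x [-0.     0.001 -1.   ] F [-1.2  0.  -1. ] gap 0.0856
  INC [0.0416, -0.0, 0.0] -0.02
```

View pics/m1.png

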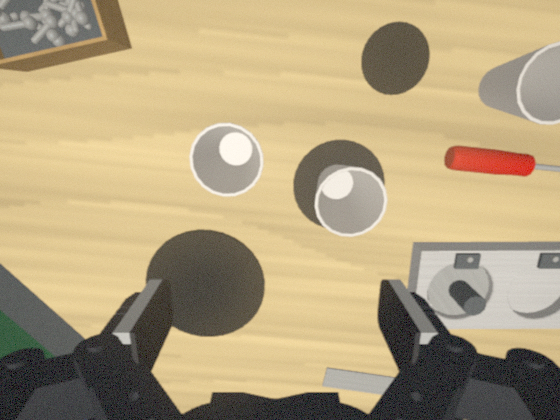

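>>> drive_tool --pt "0 -0.03 -0.02 0" --pt "0.02 -0.0424 -0.0292 0" --pt "0.06 -0.0424 -0.0292 0" --pt "0.1 -0.0424 -0.0292 0" --pt "0.12 -0.0424 -0.0292 0" --pt "0.12 -0.0424 -0.0292 0" --pt "0.12 -0.0424 -0.0292 0"

```text
time_s: 28.6
ee_pos: [0.5421, -0.4345, 0.1205]
orientation: [-0.037, 0.707, 0.039, 0.705]
ft_force: [0.9, -0.0, 0.3]
finger_gap: 0.0854
```

```bash
python3 cups.py m2 .073 .09 .5421 -.4367 .047
```

```text
rim [ 0.5421 -0.4369] r 0.032 n 2484 ztop 0.0799 px [213 190 115 108]
rim [ 0.5665 -0.3253] r 0.0324 n 2537 ztop 0.0838 px [404 253 110  96]
t 28.65 pos [ 0.5435 -0.4361  0.1229] yaw 6.12 tilt x [ 0.001 -0.001 -1.   ] F [-0.2 -0.6  0.5] gap 0.0855
  INC [0.0759, -0.0004, -0.0015] 0.12
```

View pics/m2.png

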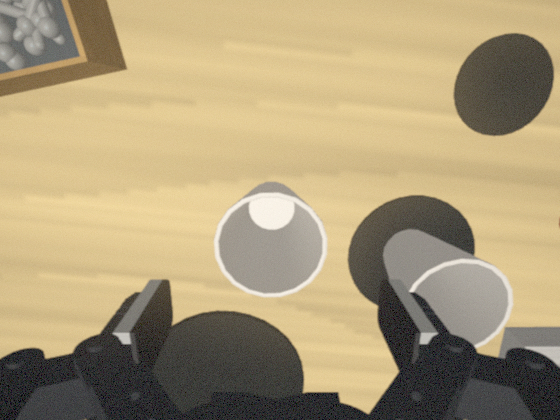

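>>> drive_tool --pt "0.03 0 -0.0015 0" --pt "0.06 0 -0.0015 0" --pt "0.076 0 -0.0015 0" --pt "0.076 0 -0.0015 0" --pt "0.076 0 -0.0015 0"

```text
time_s: 29.07
ee_pos: [0.5422, -0.4373, 0.0477]
orientation: [-0.038, 0.706, 0.037, 0.707]
ft_force: [0.5, -0.9, -0.2]
finger_gap: 0.0853
```

>>> drive_tool --pt "0 0 0 0" --pt "0 0 0 0" --pt "0 0 0 0" --pt "0 0 0 0" --pt "0 0 0 0" --pt "0 0 0 0" --gripper -1 --squeeze 25

```text
time_s: 29.57
ee_pos: [0.5431, -0.4386, 0.0498]
orientation: [-0.039, 0.705, 0.036, 0.708]
ft_force: [-0.3, 0.6, 5.1]
finger_gap: 0.0625
```

>>> drive_tool --pt "-0.03 0 0 0" --pt "-0.07 0 0 0" --pt "-0.11 0 0 0" --pt "-0.13 0 0 0" --pt "-0.13 0 0 0"

```text
time_s: 29.98
ee_pos: [0.5449, -0.4406, 0.1859]
orientation: [-0.041, 0.702, 0.033, 0.71]
ft_force: [0.9, 0.4, 0.3]
finger_gap: 0.062
```

```bash
python3 cups.py m3 .073 .09 .5672 -.3255 .17
```

```text
rim [ 0.5667 -0.3254] r 0.0326 n 2040 ztop 0.0839 px [381 213  90  82]
rim [ 0.7351 -0.6667] r 0.0049 n 69 ztop 0.0809 px [  0 378  10  17]
t 30.03 pos [ 0.5436 -0.4394  0.1823] yaw 6.03 tilt x [ 0.008 -0.008 -1.   ] F [-0.6 -0.9 -0.9] gap 0.0621
  INC [0.0116, 0.1109, 0.0354] 0.03
```

View pics/m3.png

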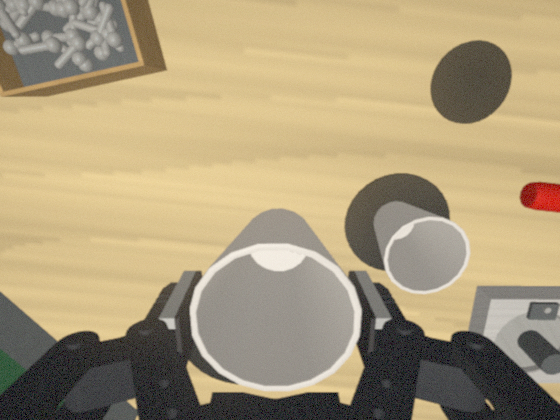

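>>> drive_tool --pt "0 0.036 0.012 0" --pt "0 0.073 0.024 0" --pt "0 0.109 0.0355 0" --pt "0 0.109 0.0355 0" --pt "0 0.109 0.0355 0" --pt "0 0.109 0.0355 0" --pt "0 0.109 0.0355 0"

```text
time_s: 30.62
ee_pos: [0.5645, -0.3256, 0.1754]
orientation: [-0.037, 0.706, 0.037, 0.706]
ft_force: [1.1, -0.1, -1.3]
finger_gap: 0.0621
```

```bash
cat > nest.py <<'E'
from h import *
import sys
n=sys.argv[1]; c=[.568,-.327]
go(*c,float(sys.argv[2]),6)
im,d,K,T=cam('wrist'); cv2.imwrite(f'pics/{n}_w.png',np.clip((im/255.)**.6*280,0,255).astype('uint8'))
im,d,K,T=cam('side'); im=np.clip((im/255.)**.6*280,0,255).astype('uint8')[60:230,200:370]; cv2.imwrite(f'pics/{n}.png',cv2.resize(im,None,fx=3.4,fy=3.4,interpolation=3))
E
python3 nest.py n1 .09
```

```text
t 30.62 pos [ 0.5645 -0.3256  0.1754] yaw 5.98 tilt x [-0. -0. -1.] F [ 1.1 -0.1 -1.3] gap 0.0621
  INC [0.0854, -0.0018, 0.0034] -0.02
```

View pics/n1_w.png

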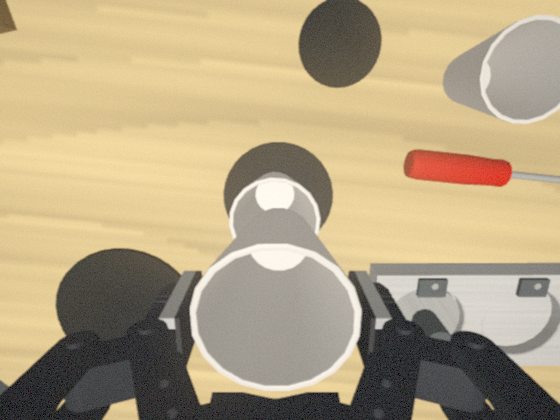

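View pics/n1.png

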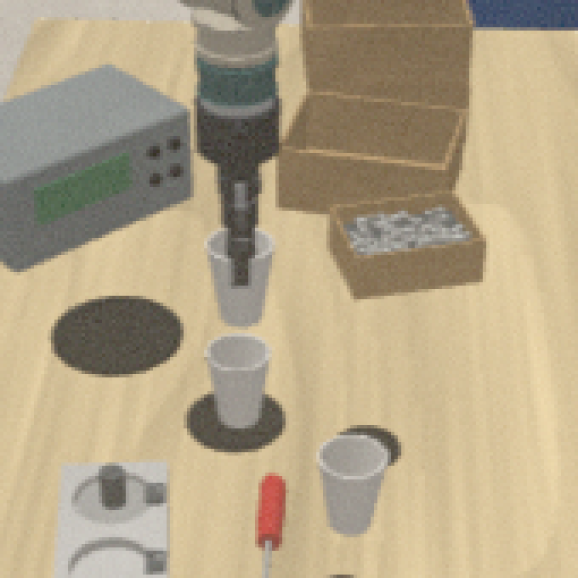

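>>> drive_tool --pt "0 -0.002 0.0035 0" --pt "0.02 -0.002 0.0035 0" --pt "0.04 -0.002 0.0035 0" --pt "0.06 -0.002 0.0035 0" --pt "0.075 -0.002 0.0035 0" --pt "0.08 -0.002 0.0035 0" --pt "0.085 -0.002 0.0035 0" --pt "0.085 -0.002 0.0035 0"

```text
time_s: 31.38
ee_pos: [0.5684, -0.3269, 0.0903]
orientation: [-0.037, 0.706, 0.037, 0.706]
ft_force: [-0.4, -1.4, -0.8]
finger_gap: 0.062
```

>>> drive_tool --pt "0.003 0 0 0" --pt "0.006 0 0 0" --pt "0.009 0 0 0" --pt "0.009 0 0 0"

```text
time_s: 31.72
ee_pos: [0.5716, -0.3279, 0.0869]
orientation: [-0.039, 0.704, 0.036, 0.709]
ft_force: [-1.5, 1.9, 13.2]
finger_gap: 0.0622
```

```bash
python3 nest.py n2 .09
```

```text
t 31.72 pos [ 0.5716 -0.3279  0.0869] yaw 6.04 tilt x [ 0.007 -0.003 -1.   ] F [-1.5  1.9 13.2] gap 0.0622
  INC [-0.0031, 0.0013, -0.0035] 0.04
```

View pics/n2.png

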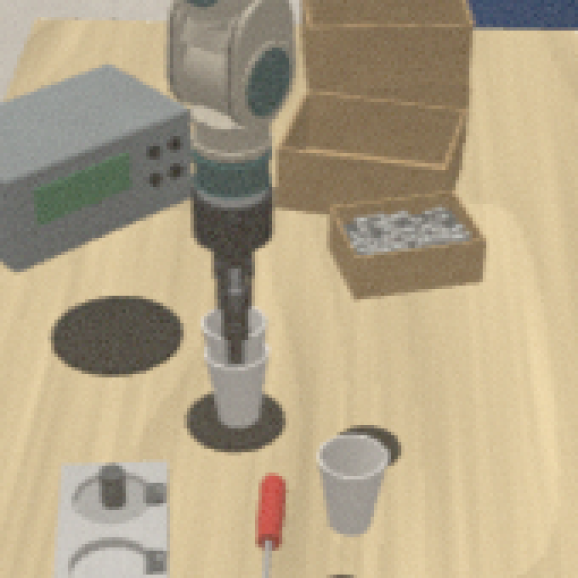

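>>> drive_tool --pt "-0.004 0 0 0" --pt "-0.005 0 0 0" --pt "-0.005 0 0 0"

```text
time_s: 32.07
ee_pos: [0.5689, -0.3266, 0.0876]
orientation: [-0.038, 0.706, 0.037, 0.706]
ft_force: [0.1, 0.4, -1.6]
finger_gap: 0.0623
```

>>> drive_tool --pt "0 0 0 0" --pt "0 0 0 0" --pt "0 0 0 0" --pt "0 0 0 0" --pt "0 0 0 0" --gripper 1

```text
time_s: 32.48
ee_pos: [0.5684, -0.3263, 0.0866]
orientation: [-0.037, 0.706, 0.037, 0.706]
ft_force: [0.1, 0.0, -0.3]
finger_gap: 0.0852
```

>>> drive_tool --pt "-0.03 0 0 0" --pt "-0.07 0 0 0" --pt "-0.11 0 0 0" --pt "-0.15 0 0 0" --pt "-0.15 0.04 -0.02 0" --pt "-0.15 0.08 -0.06 0" --pt "-0.15 0.12 -0.1 0" --pt "-0.15 0.13 -0.1 0"

```text
time_s: 33.15
ee_pos: [0.4537, -0.2069, 0.237]
orientation: [-0.037, 0.706, 0.037, 0.706]
ft_force: [0.1, 0.3, 0.1]
finger_gap: 0.0854
```

```bash
python3 cups.py m4 .073 .13 .4535 -.1778 .12
```

```text
rim [ 0.4533 -0.1767] r 0.0319 n 992 ztop 0.08 px [272 160  75  72]
rim [0.4549 0.047 ] r 0.032 n 598 ztop 0.08 px [521 188  39  69]
rim [ 0.5642 -0.3278] r 0.0312 n 1848 ztop 0.1166 px [ 86 266  81  70]
rim [ 0.5626 -0.2946] r 0.0094 n 44 ztop 0.0836 px [169 283   6  25]
t 33.2 pos [ 0.4459 -0.1993  0.2347] yaw 6.11 tilt x [-0.01   0.008 -1.   ] F [-7.3  7.8 -1.6] gap 0.0854
  INC [0.1148, 0.0195, 0.0109] 0.11
```

View pics/m4.png

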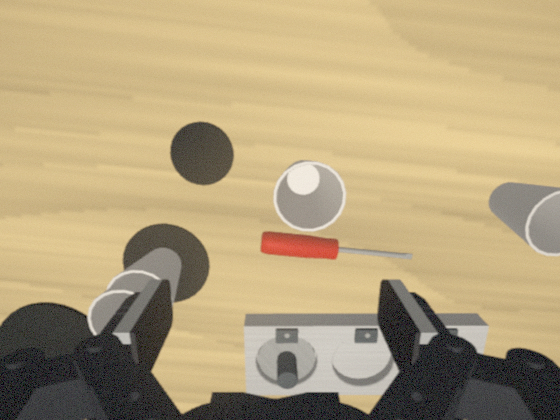

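>>> drive_tool --pt "0.03 0.0205 0.011 0" --pt "0.07 0.0205 0.011 0" --pt "0.11 0.0205 0.011 0" --pt "0.11 0.0205 0.011 0" --pt "0.11 0.0205 0.011 0" --pt "0.11 0.0205 0.011 0"

```text
time_s: 33.7
ee_pos: [0.4654, -0.1869, 0.1284]
orientation: [-0.037, 0.706, 0.037, 0.707]
ft_force: [0.4, -0.3, -0.0]
finger_gap: 0.0849
```

```bash
python3 cups.py m5 .073 .085 .4535 -.1775 .048
```

```text
rim [ 0.4532 -0.1769] r 0.032 n 2363 ztop 0.0798 px [239 168 113 107]
rim [ 0.5509 -0.3268] r 0.0253 n 1264 ztop 0.0845 px [  0 321  87  34]
t 33.75 pos [ 0.4663 -0.1874  0.1293] yaw 6.01 tilt x [ 0.004 -0.002 -1.   ] F [ 0.1 -0.6  0.3] gap 0.0857
  INC [0.0813, 0.0114, -0.0119] 0.01
```

>>> drive_tool --pt "0 0.0115 -0.012 0" --pt "0 0.0115 -0.012 0" --pt "0.03 0.0115 -0.012 0" --pt "0.06 0.0115 -0.012 0" --pt "0.082 0.0115 -0.012 0" --pt "0.082 0.0115 -0.012 0" --pt "0.082 0.0115 -0.012 0"

```text
time_s: 34.33
ee_pos: [0.4515, -0.1764, 0.0454]
orientation: [-0.037, 0.706, 0.037, 0.706]
ft_force: [-0.3, 0.1, 0.7]
finger_gap: 0.0854
```

>>> drive_tool --pt "0 0 0 0" --pt "0 0 0 0" --pt "0 0 0 0" --pt "0 0 0 0" --pt "0 0 0 0" --pt "0 0 0 0" --gripper -1 --squeeze 25

```text
time_s: 34.83
ee_pos: [0.4535, -0.1772, 0.0477]
orientation: [-0.038, 0.704, 0.036, 0.708]
ft_force: [-0.2, 0.6, 4.7]
finger_gap: 0.062
```

>>> drive_tool --pt "-0.03 0 0 0" --pt "-0.07 0 0 0" --pt "-0.11 0 0 0" --pt "-0.15 0 0 0" --pt "-0.18 0 0 0" --pt "-0.18 0 0 0" --pt "-0.18 0 0 0"

```text
time_s: 35.42
ee_pos: [0.4534, -0.1772, 0.229]
orientation: [-0.039, 0.704, 0.036, 0.709]
ft_force: [-0.2, -0.8, -1.0]
finger_gap: 0.062
```

```bash
python3 cups.py m6 .1 .13 .5675 -.3265 .21
```

```text
rim [ 0.5695 -0.3246] r 0.0324 n 1766 ztop 0.117 px [ 47 281  83  61]
t 35.47 pos [ 0.4518 -0.1763  0.2266] yaw 6.03 tilt x [ 0.003 -0.002 -1.   ] F [-0.7 -0.9 -1.4] gap 0.0626
  INC [0.0173, -0.1615, 0.0992] 0.03
```

View pics/m6.png

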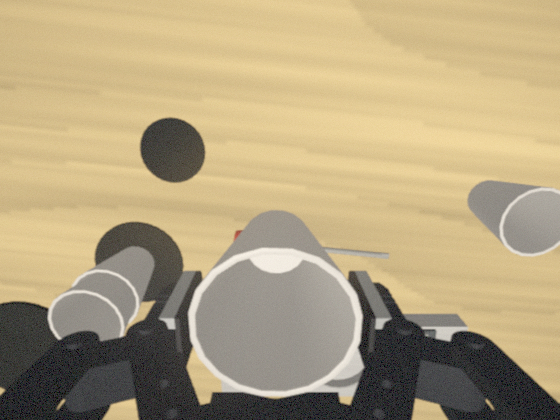

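>>> drive_tool --pt "0 -0.033 0.02 0" --pt "0 -0.066 0.04 0" --pt "0 -0.099 0.06 0" --pt "0 -0.131 0.08 0" --pt "0 -0.162 0.1 0" --pt "0 -0.162 0.1 0" --pt "0 -0.162 0.1 0" --pt "0 -0.162 0.1 0"

```text
time_s: 36.13
ee_pos: [0.5662, -0.3256, 0.2226]
orientation: [-0.036, 0.707, 0.038, 0.705]
ft_force: [-0.4, -0.6, -0.3]
finger_gap: 0.0623
```

```bash
python3 cups.py m7 .1 .13 .568 -.3255 .12
```

```text
rim [ 0.5696 -0.3243] r 0.0318 n 1047 ztop 0.1177 px [232 173  88  63]
t 36.18 pos [ 0.5662 -0.3252  0.2233] yaw 6.04 tilt x [-0.003  0.002 -1.   ] F [ 0.3 -0.1 -0.5] gap 0.0626
  INC [0.1033, -0.0007, 0.0021] 0.04
```

View pics/m7.png

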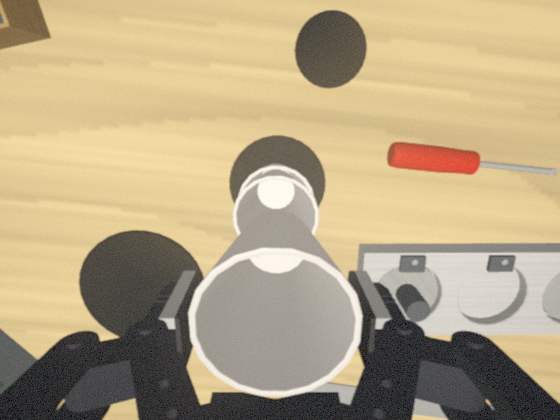

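>>> drive_tool --pt "0 0 0.003 0" --pt "0.03 0 0.003 0" --pt "0.055 0 0.003 0" --pt "0.075 0 0.003 0" --pt "0.09 0 0.003 0" --pt "0.1 0 0.003 0" --pt "0.1 0 0.003 0" --pt "0.1 0 0.003 0"

```text
time_s: 36.85
ee_pos: [0.5702, -0.3255, 0.1251]
orientation: [-0.037, 0.706, 0.037, 0.706]
ft_force: [0.1, -0.1, -0.3]
finger_gap: 0.062
```

>>> drive_tool --pt "0.003 0 0 0" --pt "0.006 0 0 0" --pt "0.009 0 0 0" --pt "0.009 0 0 0"

```text
time_s: 37.18
ee_pos: [0.5722, -0.3262, 0.1189]
orientation: [-0.038, 0.705, 0.037, 0.708]
ft_force: [-1.6, 3.0, 7.5]
finger_gap: 0.0622
```

```bash
python3 nest.py n3 .12
```

```text
t 37.18 pos [ 0.5722 -0.3262  0.1189] yaw 6.06 tilt x [ 0.004 -0.    -1.   ] F [-1.6  3.   7.5] gap 0.0622
  INC [-0.0011, -0.0003, -0.0042] 0.06
```

View pics/n3.png

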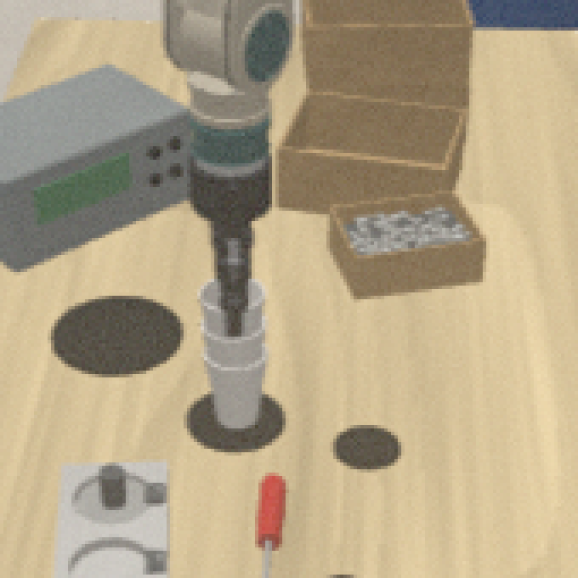

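Nested at the expected height. Back off, open, rise, go for the last cup.

>>> drive_tool --pt "-0.003 0 0 0" --pt "-0.004 0 0 0" --pt "-0.004 0 0 0"

```text
time_s: 37.53
ee_pos: [0.5706, -0.3265, 0.1201]
orientation: [-0.037, 0.706, 0.037, 0.706]
ft_force: [-0.9, 0.3, -1.2]
finger_gap: 0.0623
```

>>> drive_tool --pt "0 0 0 0" --pt "0 0 0 0" --pt "0 0 0 0" --pt "0 0 0 0" --pt "0 0 0 0" --gripper 1

```text
time_s: 37.95
ee_pos: [0.5705, -0.3263, 0.1198]
orientation: [-0.037, 0.706, 0.037, 0.706]
ft_force: [-0.5, -0.7, -0.1]
finger_gap: 0.0855
```

>>> drive_tool --pt "-0.03 0 0 0" --pt "-0.07 0 0 0" --pt "-0.11 0 0 0" --pt "-0.14 0 0 0" --pt "-0.14 0.04 -0.01 0" --pt "-0.14 0.08 -0.02 0" --pt "-0.14 0.12 -0.04 0" --pt "-0.14 0.16 -0.05 0"

```text
time_s: 38.62
ee_pos: [0.5034, -0.1737, 0.26]
orientation: [-0.037, 0.706, 0.037, 0.706]
ft_force: [1.0, 0.4, 0.9]
finger_gap: 0.0855
```

>>> drive_tool --pt "0 0.04 -0.01 0" --pt "0 0.08 -0.02 0" --pt "0 0.12 -0.03 0" --pt "0 0.16 -0.04 0" --pt "0 0.19 -0.05 0" --pt "0 0.19 -0.05 0" --pt "0 0.19 -0.05 0"

```text
time_s: 39.2
ee_pos: [0.4345, 0.0103, 0.2601]
orientation: [-0.038, 0.706, 0.038, 0.706]
ft_force: [0.3, -0.6, 0.4]
finger_gap: 0.0856
```

```bash
python3 cups.py m8 .073 .085 .4549 .048 .12
```

```text
rim [0.4535 0.0498] r 0.032 n 827 ztop 0.0802 px [280 178  69  66]
rim [0.5593 0.2183] r 0.014 n 215 ztop 0.0847 px [447 309  23  27]
t 39.25 pos [0.4353 0.0093 0.2602] yaw 6.12 tilt x [ 0.001 -0.001 -1.   ] F [ 0.8 -0.4  0.6] gap 0.0857
  INC [0.1402, 0.0365, 0.0235] 0.12
```

View pics/m8.png

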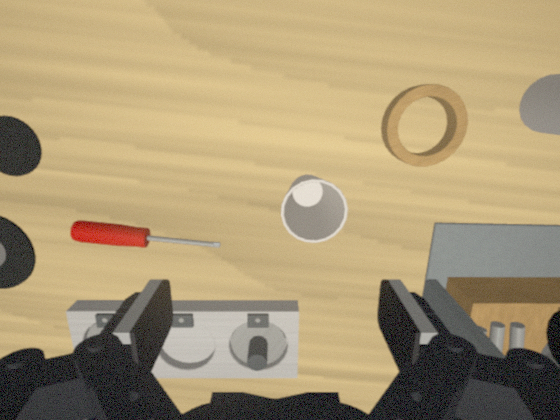

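>>> drive_tool --pt "0.03 0.03 0.02 0" --pt "0.07 0.0385 0.022 0" --pt "0.11 0.0385 0.022 0" --pt "0.135 0.0385 0.022 0" --pt "0.135 0.0385 0.022 0" --pt "0.135 0.0385 0.022 0"

```text
time_s: 39.75
ee_pos: [0.4522, 0.0487, 0.1237]
orientation: [-0.037, 0.708, 0.037, 0.705]
ft_force: [0.3, -0.0, 0.7]
finger_gap: 0.0854
```

```bash
python3 cups.py m9 .073 .085 .4535 .0498 .048
```

```text
rim [0.4537 0.0497] r 0.0321 n 2417 ztop 0.0798 px [220 192 113 107]
t 39.8 pos [0.4541 0.0487 0.1256] yaw 5.94 tilt x [ 0. -0. -1.] F [ 0.1 -0.3  0. ] gap 0.0855
  INC [0.0776, 0.0012, -0.0005] -0.06
```

>>> drive_tool --pt "0.03 0.001 -0.0005 0" --pt "0.06 0.001 -0.0005 0" --pt "0.078 0.001 -0.0005 0" --pt "0.078 0.001 -0.0005 0" --pt "0.078 0.001 -0.0005 0"

```text
time_s: 40.22
ee_pos: [0.4542, 0.05, 0.0484]
orientation: [-0.037, 0.705, 0.037, 0.707]
ft_force: [0.7, 0.2, -0.2]
finger_gap: 0.0849
```

>>> drive_tool --pt "0 0 0 0" --pt "0 0 0 0" --pt "0 0 0 0" --pt "0 0 0 0" --pt "0 0 0 0" --pt "0 0 0 0" --gripper -1 --squeeze 25

```text
time_s: 40.72
ee_pos: [0.4555, 0.0503, 0.0498]
orientation: [-0.037, 0.704, 0.037, 0.708]
ft_force: [-0.1, -0.4, 6.2]
finger_gap: 0.0619
```

>>> drive_tool --pt "-0.03 0 0 0" --pt "-0.07 0 0 0" --pt "-0.11 0 0 0" --pt "-0.15 0 0 0" --pt "-0.19 0 0 0" --pt "-0.22 0 0 0" --pt "-0.22 0 0 0"

```text
time_s: 41.3
ee_pos: [0.4574, 0.0504, 0.2762]
orientation: [-0.038, 0.7, 0.037, 0.712]
ft_force: [0.3, -0.6, 0.2]
finger_gap: 0.0617
```

```bash
python3 cups.py m10 .13 .16 .569 -.3255 .26
```

```text
rim [0.5627 0.2184] r 0.0173 n 457 ztop 0.1528 px [431 305  29  33]
rim [0.5567 0.2721] r 0.0227 n 407 ztop 0.1545 px [494 314  28  37]
rim [0.5921 0.3221] r 0.0183 n 482 ztop 0.1597 px [536 352  24  37]
t 41.35 pos [0.4558 0.0505 0.2728] yaw 6.03 tilt x [ 0.012 -0.    -1.   ] F [ 0.4  0.2 -0.4] gap 0.0615
  INC [0.0142, -0.3857, 0.0729] 0.03
```

View pics/m10.png

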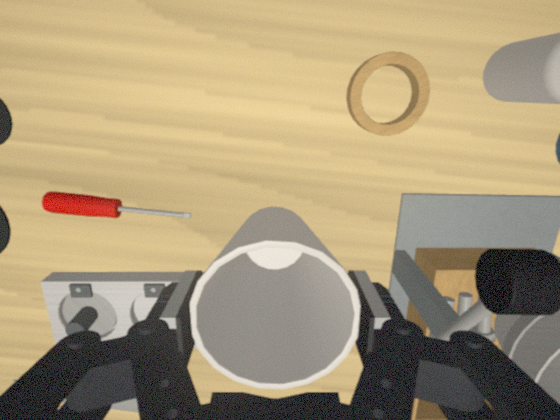

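>>> drive_tool --pt "0 -0.04 0.008 0" --pt "0 -0.08 0.015 0" --pt "0 -0.12 0.023 0" --pt "0 -0.16 0.03 0" --pt "0 -0.2 0.038 0" --pt "0 -0.24 0.045 0" --pt "0 -0.28 0.053 0" --pt "0 -0.32 0.06 0"

```text
time_s: 42.02
ee_pos: [0.5453, -0.2631, 0.2659]
orientation: [-0.037, 0.706, 0.037, 0.706]
ft_force: [0.2, 0.6, 0.3]
finger_gap: 0.0616
```

>>> drive_tool --pt "0 -0.03 0.006 0" --pt "0 -0.06 0.013 0" --pt "0 -0.06 0.013 0" --pt "0 -0.06 0.013 0" --pt "0 -0.06 0.013 0"

```text
time_s: 42.43
ee_pos: [0.5642, -0.3191, 0.2658]
orientation: [-0.036, 0.707, 0.038, 0.706]
ft_force: [0.8, 0.6, 0.8]
finger_gap: 0.0619
```

```bash
python3 cups.py m11 .135 .16 .5695 -.3245 .16
```

```text
rim [ 0.5708 -0.325 ] r 0.0318 n 884 ztop 0.1512 px [224 174  85  64]
t 42.48 pos [ 0.5642 -0.3186  0.2662] yaw 6.06 tilt x [-0.001  0.001 -1.   ] F [ 0.2  0.5 -1.2] gap 0.0614
  INC [0.1062, -0.0066, 0.0047] 0.06
```

View pics/m11.png

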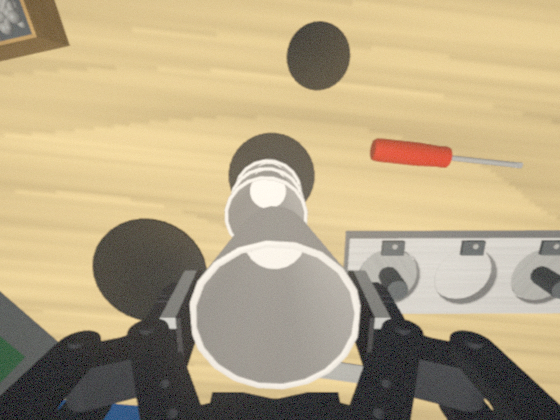

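>>> drive_tool --pt "0 -0.007 0.007 0" --pt "0 -0.007 0.007 0" --pt "0.03 -0.007 0.007 0" --pt "0.055 -0.007 0.007 0" --pt "0.075 -0.007 0.007 0" --pt "0.092 -0.007 0.007 0" --pt "0.103 -0.007 0.007 0" --pt "0.103 -0.007 0.007 0"

```text
time_s: 43.15
ee_pos: [0.5711, -0.3243, 0.1609]
orientation: [-0.036, 0.708, 0.039, 0.705]
ft_force: [0.7, -0.1, -1.1]
finger_gap: 0.0616
```

>>> drive_tool --pt "0.004 0 0 0" --pt "0.008 0 0 0" --pt "0.011 0 0 0" --pt "0.011 0 0 0"

```text
time_s: 43.48
ee_pos: [0.5739, -0.3261, 0.1549]
orientation: [-0.038, 0.705, 0.037, 0.707]
ft_force: [1.0, 1.3, 2.4]
finger_gap: 0.0618
```

```bash
python3 nest.py n4 .15
```

```text
t 43.48 pos [ 0.5739 -0.3261  0.1549] yaw 6.05 tilt x [ 0.003 -0.001 -1.   ] F [1.  1.3 2.4] gap 0.0618
  INC [0.0049, -0.0002, -0.006] 0.05
```

View pics/n4.png

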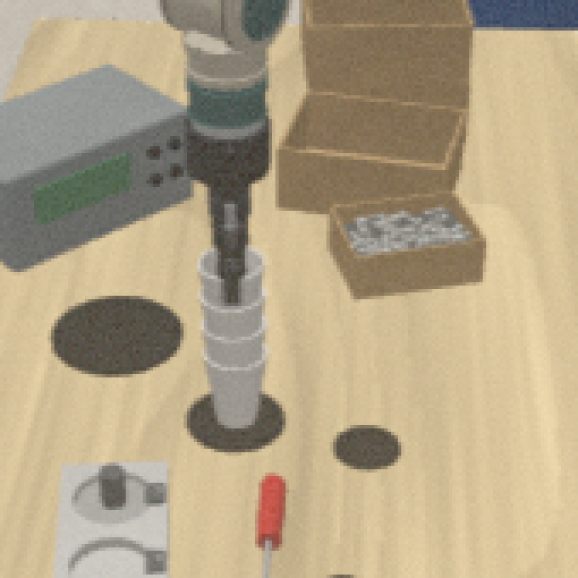

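Just in contact (about 2 N); press 4 mm more to seat it.

>>> drive_tool --pt "0.002 0 0 0" --pt "0.004 0 0 0" --pt "0.004 0 0 0"

```text
time_s: 43.83
ee_pos: [0.5758, -0.3268, 0.1541]
orientation: [-0.038, 0.703, 0.036, 0.709]
ft_force: [-0.4, 2.8, 15.5]
finger_gap: 0.0617
```

>>> drive_tool --pt "-0.003 0 0 0" --pt "-0.005 0 0 0" --pt "-0.005 0 0 0"

```text
time_s: 44.08
ee_pos: [0.573, -0.3264, 0.1546]
orientation: [-0.038, 0.706, 0.037, 0.707]
ft_force: [-0.4, 1.3, 5.1]
finger_gap: 0.0621
```

>>> drive_tool --pt "0 0 0 0" --pt "0 0 0 0" --pt "0 0 0 0" --pt "0 0 0 0" --pt "0 0 0 0" --gripper 1

```text
time_s: 44.5
ee_pos: [0.5724, -0.3259, 0.1533]
orientation: [-0.037, 0.706, 0.037, 0.706]
ft_force: [-0.9, 0.2, -0.0]
finger_gap: 0.0855
```

>>> drive_tool --pt "-0.02 0 0 0" --pt "-0.05 0 0 0" --pt "-0.08 0 0 0" --pt "-0.11 0 0 0" --pt "-0.11 0 -0.02 0" --pt "-0.11 0 -0.06 0" --pt "-0.11 0 -0.1 0" --pt "-0.11 0 -0.14 0"

```text
time_s: 45.17
ee_pos: [0.4322, -0.3405, 0.2638]
orientation: [-0.038, 0.706, 0.037, 0.706]
ft_force: [0.2, -0.5, 0.7]
finger_gap: 0.0855
```

```bash
python3 cups.py z1 .15 .2; python3 - <<'E'
from h import *
for n in('top','side'):
    im,d,K,T=cam(n); cv2.imwrite(f'pics/z_{n}.png',np.clip((im/255.)**.6*280,0,255).astype('uint8'))
E
```

```text
rim [ 0.5708 -0.3265] r 0.0316 n 2862 ztop 0.1844 px [233 332  83  68]
t 45.22 pos [ 0.4246 -0.3393  0.2629] yaw 5.88 tilt x [-0.009  0.002 -1.   ] F [-7.7  4.  -1.3] gap 0.0852
  INC [0.0629, -0.0002, 0.0005] -0.12
```

View pics/z1.png

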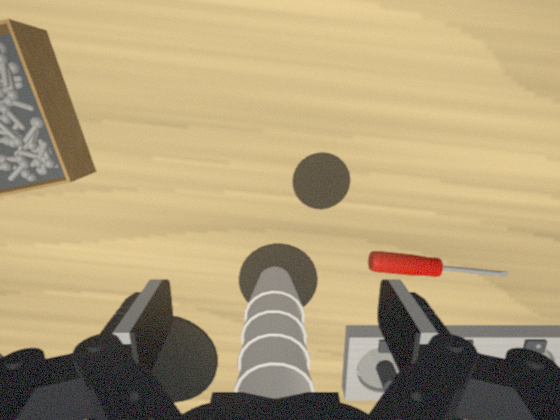

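View pics/z_side.png

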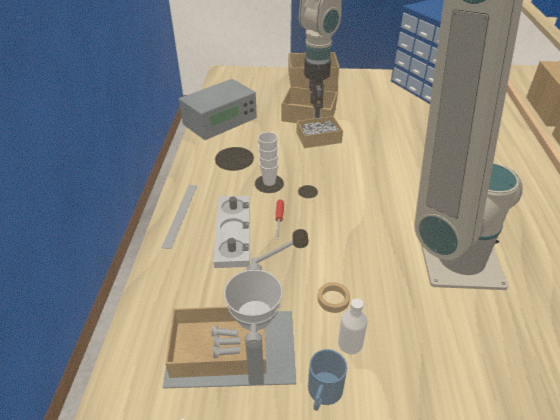

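View pics/z_top.png

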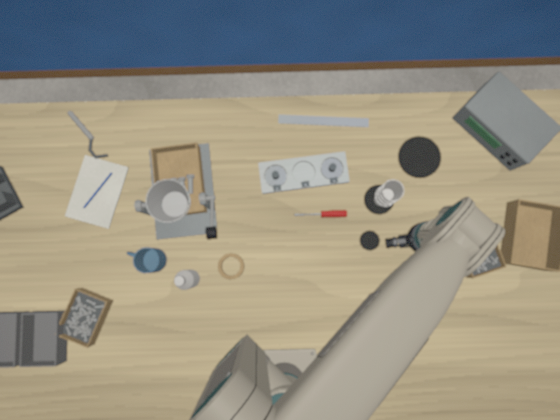

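>>> drive_tool --pt "0 0 0 0" --pt "0 0 0 0" --pt "0 0 0 0" --pt "0 0 0 0"

```text
time_s: 45.65
ee_pos: [0.4345, -0.3407, 0.2638]
orientation: [-0.038, 0.706, 0.038, 0.706]
ft_force: [0.7, 0.2, -0.8]
finger_gap: 0.0856
```

```bash
python3 - <<'E'
from h import *
im,d,K,T=cam('top'); P=cloud(d,K,T); z=P[...,2]
for k in(1,2,3):
    Q=P-S[k]; r=np.hypot(Q@f,Q@e)
    a=(r>.018)&(r<.028)
    A=np.c_[P[a][:,:2],np.ones(a.sum())]; c=np.linalg.lstsq(A,P[a][:,2],rcond=None)[0]
    s=P[(r<.03)&(z>.048)]
    print(k,"plate z",np.round([np.median(z[a]),z[a].min(),z[a].max()],4),"stub",len(s),np.round(np.median(s[:,2]),4) if len(s) else None, "slope deg",np.round(np.degrees(c[:2]),1))
x,y=P[...,0],P[...,1]
q=P[(z>.235)&(z<.275)&(x>.43)&(x<.50)&(y>.15)&(y<.22)]; print("knob",len(q),q.mean(0))
st()
env.job_done()
E
```

```text
1 plate z [0.0211 0.0119 0.0279] stub 47 0.0559 slope deg [0.4 0.2]
2 plate z [0.0122 0.0052 0.0209] stub 0 None slope deg [ 0.6 -0.6]
3 plate z [0.0208 0.0137 0.0303] stub 46 0.0567 slope deg [-0.6 -0.2]
knob 151 [0.46034201 0.18159796 0.25686097]
{'time_s': 45.7, 'q': [-0.7821, 0.1314, -0.1369, 1.3024, 0.0, -0.8885], 'ee_pos': [0.4344, -0.3406, 0.2637], 'orientation': [-0.0376, 0.7061, 0.0376, 0.7061], 'ft_force': [-0.1144, 0.1936, 0.2487], 'finger_gap': 0.0854}
the job is handed in; nothing more can be done
```

The job is done and handed in at 45.7 s, in the order asked.

- **Pot:** I led the lever to the full-tip stop and three bolts lay in the carton. I then swung the pot back until the wrist force rose to about 32 N with no further movement. The knob's final position matched its starting one to within 0.1 mm.
- **Discs:** Only two were present. Each was set tilted about 18° on the seat rim, slid under the claw and let drop level. They are in seat1 and seat3. The last check showed both plates at about 21 mm with less than 1° of tilt; seat2 is empty.
- **Cups:** All three loose cups are nested in the cup on the middle-sized mat. The stack stands upright with its top rim at 184 mm, which fits about 33 mm per nested cup.
- **Left alone:** I did not touch the screwdriver, tape, mug or bottle, and the last pictures show them where they were.

No check failed. My first try, pressing the held first disc down to tilt it, did not tilt it (about 23 N at the wrist), so I released each disc at the rim and regripped it instead.

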